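# Read and file the test cassettes

### The arm

A 6-joint arm with a two-finger parallel gripper is mounted at the origin on a cart in front of the work surface, level with it; the furniture and walls round the work are solid. World frame = base frame: x ahead of the robot, y to its left, z up, the work surface at z = 0. Lengths are in m, angles in rad, forces in N, time in s.
With the tool pointing down it reaches from about 0.375 to 0.975 m from the base axis. Payload 3.8 kg.
Tool frame: the origin (TCP) lies midway between the tips of the shut fingers; the grasp point (between the pads) lies 19 mm behind it (robot.grasp_offset is the distance from the TCP to the grasp point, in m); z points along the fingers, y is the line along which they close (so a half turn about z gives the same grasp; the last joint's range is limited). The gripper opens to 85 mm and grips with 20 to 120 N. Pads are 22 mm wide; open, the fingers measure 114 mm over their backs; the gripper's body (76 mm by 85 mm) begins 54 mm behind the grasp point. The pads swing forward as they close: fully open they stand 13 mm farther back than shut.
Start: joints at [-1.361, 0.264, 1.604, -0, 1.274, -0.037], TCP at [0.165, -0.655, 0.231] pointing down, gripper open.
Joint ranges: [-2.63, 2.63], [-0.94, 2.18], [0.31, 2.57], [-1.31, 4.45], [0, 2.66], [-2.55, 2.55]. Speed limits (rad/s): [2.57, 2.57, 3.14, 3.14, 3.14, 3.14].

### API

Orientations are given as a unit quaternion [w, x, y, z].
In Python, from station import robot, vision, ticket, models gives the robot as it stands. The module is installed in compiled form; this text tells all that it offers.
- The arm moves only by the tool play_rows, never from a script. Its argument "increments" is a list that holds one entry, the list of rows, each a list of 6 numbers: the shift along the tool's x, y, z in m, then the turn, a rotation vector about the tool's x, y, z in rad. A call has exactly 10 rows; each row shifts and turns the commanded pose from where the row before left it, along the tool's axes as they then stand; what a row does not reach is not made up. A row lasts 1/12 s, in which the tool goes at most 41.7 mm and 7.16 degrees, less where a joint would pass 70% of its speed; a pose out of reach is approached as far as the arm can. A call is refused whole if a number of a shift passes 0.0417 or a number of a turn 0.125, either way. A call with a gripper value outside its range is refused whole. "jaw" is the closure, from 0 (fully open) to 1 (shut), set as the call begins (left out, the last holds). The fingers move at their own pace and stop on an object; the grip force is fixed at half the most. Time passes only in rows, so rows that do not move let the fingers close, or fill a call up. It gives the time, the measured TCP pose, the force, the opening and the grip force at its end, in the units of the state.
- robot.state(): the state, without advancing time (a new reading comes with each control period).
- vision.capture(name): name is "scene" or "side" or "wrist"; returns a dict with "pixels" (384x512x3 uint8, blue, green, red), "intrinsics" (3x3 intrinsics, pixels), "R" (3x3) and "t" (3): a world point X has camera coordinates R X + t. Camera axes: x right, y down, z forward; pixel columns grow to the right and rows downward; lengths in m; the calibration is good to about 2 mm. A picture is of the moment at which its call begins. There is no depth.
- ticket.finish_job(): hands the job in; it is judged then, once.
Trained networks look in the newest picture that a camera, given by its name, has taken for a name from the list of things; names that differ only in an ending like _2 or _b are one class to them, and where a whole thing is asked for, a point or a joint stands for the part that bears it (a point fixed in the world has none). Each returns a list of dicts, best first, with "p" (0 to 1); they miss things now and then, are a little off and sometimes report something else, mostly with a low value. They report only what shows in the picture. A call takes as long as a camera call. They do not tell look-alikes from the thing itself.
- models.spot_in(camera, query): "location" ([x, y, z] in m, in world coordinates, good to about 4 mm: the middle of the surface that is visible of it).
- models.tip_of(camera, query): "location" ([x, y, z] in m, in world coordinates, good to about 4 mm: a listed point, or the origin of a listed thing).
The state is a dict: "time_s": time; "q": joint angles; "qvel": joint speeds; "joint_efforts": joint torques, N m; "tcp_pos": TCP position; "orientation": TCP orientation; "wrist_force": force on the tool from outside, world axes, zero at the start; "moment": the same for the moment, N m; "width": opening from 0.0 (shut) to 1.0 (fully open); "grip_force": force on a finger pad.
Only numpy, scipy, OpenCV 4.12 (cv2) and the standard library are available. Lean on these libraries where they do the work, as an engineer would, in place of code of your own. Each camera call takes 0.05 s, during which the arm holds its last target. There are 200 camera calls.

### The job

The blue-headed test cassette on the reading stand has been read: take it off and file it in the slotted rack. Then lean the yellow-headed cassette from the bench on the lit stand in its place, centred with its foot on the ledge, face out and yellow head up, and let go of it for at least a second so that it can be read, before filing it too. Each is filed standing upright on its short edge, coloured head up, fully down in the slot with the tab of its own colour; leave the green-headed cassette lying, and do not disturb the two cassettes already filed, the bottle or the tube rack.

Things in the scene. Friction and masses are not known exactly. Their poses are not given: they have to be found in the camera images.
- blue_cassette: Flat white plastic test cassette, blue head: 84 x 54 x 10 mm, about 40 g. Origin: centre of its back; +x along the 84 mm length to the 18 mm coloured head, +y across the width, +z out of the face (three windows, three round wells). Starts leaning at 45 degrees on the reading stand, face out, blue head up, foot on the ledge.
- yellow_cassette: Flat white plastic test cassette, yellow head: 84 x 54 x 10 mm, about 40 g. Origin: centre of its back; +x along the 84 mm length to the 18 mm coloured head, +y across the width, +z out of the face (three windows, three round wells). Starts lying flat on the bench, face up.
- green_cassette: Flat white plastic test cassette, green head: 84 x 54 x 10 mm, about 40 g. Origin: centre of its back; +x along the 84 mm length to the 18 mm coloured head, +y across the width, +z out of the face (three windows, three round wells). Still developing: lies flat on the bench and must stay there. It and the yellow one swap places from start to start.
- blue_cassette_mid (a point): centre of the blue-headed cassette's solid, 5 mm from its back face, axes as the cassette
- yellow_cassette_mid (a point): centre of the yellow-headed cassette's solid, axes as the cassette
- green_cassette_mid (a point): centre of the green-headed cassette's solid, axes as the cassette
- stand: Fixed reading stand: base 105 x 92 x 8 mm; on a neck a lit white panel, 42 mm wide, 52 mm up the slope, at 45 degrees, with a black ledge (46 mm wide, lip 6.5 mm) along its foot. Origin on the bench under its middle; the panel faces -x and rises toward +x. Panel meets ledge at x = -25, z = 26 mm. A cassette overhangs it at both sides and by 32 mm at the top; friction may keep it from sliding down.
- stand_seat (a point): where the centre of a cassette's solid lies when it leans on the stand properly, centred on the panel with its foot on the ledge: stand x = +1.2 mm, y = 0, z = 59 mm; axes as the stand (x to the back, y to the side, z up)
- rack: Fixed white filing rack with nine slots in a row along its x, 19 mm apart, the middle one at its origin (on the bench). A slot is 13 mm thick (x), 60 mm long (y) and 34 mm deep; slot floor 6 mm and rounded wall tops 40 mm above the bench; walls between slots 6 mm thick, side cheeks 6 mm thick. Whole rack 183 x 82 x 40 mm.
- tube_rack: grey five-place tube rack with five orange-capped tubes, 24 x 129 x 112 mm, standing; origin at the centre of its underside, y along its length. Must stay as it is.
- buffer_bottle: white squeeze bottle with a pointed cap, 41 mm across, 108 mm tall, standing; origin at the centre of its underside. Must stay as it is.
- tray_bail (a point): near top corner of the fixed wire bail of the steel tray behind the stand: a 6 mm wire frame that stands upright from the bench to 140 mm, running from this point straight away from the robot (+x) for 380 mm; keep clear of it
- red_cassette: Flat white plastic test cassette, red head: 84 x 54 x 10 mm, about 40 g. Origin: centre of its back; +x along the 84 mm length to the 18 mm coloured head, +y across the width, +z out of the face (three windows, three round wells). Already filed, standing head up in the first slot of the row (rack x = -76 mm), loose by 1.5 mm each way, so it may lean a few degrees. Must stay there.
- red_cassette_mid (a point): centre of the red-headed cassette's solid
- black_cassette: Flat white plastic test cassette, black head: 84 x 54 x 10 mm, about 40 g. Origin: centre of its back; +x along the 84 mm length to the 18 mm coloured head, +y across the width, +z out of the face (three windows, three round wells). Already filed, standing head up in the last slot of the row (rack x = +76 mm), loose by 1.5 mm each way, so it may lean a few degrees. Must stay there.
- black_cassette_mid (a point): centre of the black-headed cassette's solid
- slot_blue (a point): centre of the floor of the slot with the blue tab (a blue tag 15 mm wide, up to 58 mm above the bench, clipped outside the rack's +y cheek); axes as the rack: x across the slot's thickness, y along its length, z up. Blue, yellow and green tabs mark the slots at rack x = -38, 0, +38 mm in any order; these slots start empty, as do their neighbours.
- slot_yellow (a point): centre of the floor of the slot with the yellow tab (a yellow tag 15 mm wide, up to 58 mm above the bench, clipped outside the rack's +y cheek); axes as the rack: x across the slot's thickness, y along its length, z up. Blue, yellow and green tabs mark the slots at rack x = -38, 0, +38 mm in any order; these slots start empty, as do their neighbours.
- slot_green (a point): centre of the floor of the slot with the green tab (a green tag 15 mm wide, up to 58 mm above the bench, clipped outside the rack's +y cheek); axes as the rack: x across the slot's thickness, y along its length, z up. Blue, yellow and green tabs mark the slots at rack x = -38, 0, +38 mm in any order; these slots start empty, as do their neighbours.
Things that resemble listed ones, but are neither listed nor needed, are in the scene too. Leave any purple look-alike of the blue_cassette alone.

How it is judged:
On the way, in this order (a step that is already met when the one before it is completed fails the run):
1. the blue-headed cassette is filed: released, head up, fully down in the slot with the blue tab (x of blue_cassette_mid in the frame of slot_blue between -0.0075 and 0.0075 m and y of blue_cassette_mid in the frame of slot_blue between -0.006 and 0.006 m and z of blue_cassette_mid in the frame of slot_blue between 0.038 and 0.0445 m and angle between blue_cassette's own x axis and vertical below 0.14 rad and linear speed of blue_cassette below 0.06 m/s and contact force between blue_cassette and the fingers below 0.05 N), for 0.2 s.
2. the yellow-headed cassette leans on the reading stand, face out, head up, let go and at rest for a second (distance between yellow_cassette_mid and stand_seat below 0.01 m and angle between yellow_cassette's own x axis and vertical between 0.665398 and 0.905398 rad and angle between yellow_cassette's own z axis and vertical between 0.665398 and 0.905398 rad and angle between the y axis of yellow_cassette and the y axis of stand, either way round below 0.15 rad and linear speed of yellow_cassette below 0.02 m/s and contact force between yellow_cassette and the fingers below 0.05 N), for 1 s.
At the end, for the whole second after the job is handed in: Blue-headed and yellow-headed cassettes each stand at rest (under 0.06 m/s), released, coloured head up within 8 degrees of vertical, in the slot with the tab of their colour: centre within 7.5 mm across and 6 mm along of the slot, 38 to 44.5 mm above its floor (fully down is 42) (all of step 1 and x of yellow_cassette_mid in the frame of slot_yellow between -0.0075 and 0.0075 m and y of yellow_cassette_mid in the frame of slot_yellow between -0.006 and 0.006 m and z of yellow_cassette_mid in the frame of slot_yellow between 0.038 and 0.0445 m and angle between yellow_cassette's own x axis and vertical below 0.14 rad and linear speed of yellow_cassette below 0.06 m/s and contact force between yellow_cassette and the fingers below 0.05 N); the robot touches nothing.
It fails at once if the green-headed cassette, still developing, is pushed more than 20 mm or lifted (distance of green_cassette_mid from where it was at the start of the episode above 0.02 m or height (world z) of green_cassette_mid above 0.02 m).
It fails at once if the filed red-headed cassette is pulled up or pushed more than 15 mm (distance of red_cassette_mid from where it was at the start of the episode above 0.015 m).
It fails at once if the filed black-headed cassette is pulled up or pushed more than 15 mm (distance of black_cassette_mid from where it was at the start of the episode above 0.015 m).
It fails at once if the tube rack is pushed more than 20 mm or tipped (distance of tube_rack from where it was at the start of the episode above 0.02 m or angle between tube_rack's own z axis and vertical above 0.25 rad).
It fails at once if the bottle is pushed more than 20 mm or tipped (distance of buffer_bottle from where it was at the start of the episode above 0.02 m or angle between buffer_bottle's own z axis and vertical above 0.25 rad).
It also fails if it takes over 72 s, if anything falls off the work surface, if the arm or the gripper's body presses on something with over 40 N, if the wrist force passes 120 N, or if a joint passes its speed limit or range.

## Working session

There is one attempt and no reset: what is moved stays moved. The work goes in short steps, Python scripts to look and compute and a tool call to move; the robot and the scene stay as the last step left them, time stands still between calls to the robot, and variables do not carry over. Pictures are saved under pics/ and viewed, at most 10 in all, crops included, and the job is handed in when it is done.

Besides the shell and the picture viewer there is one more tool, called by a JSON object that holds its "api" and its "payload". play_rows: Moves the arm, as the interface text tells. Its arguments: {"type":"object","properties":{"increments":{"type":"array"},"jaw":{"type":"number"}},"required":["increments"]}

```bash
mkdir -p pics; cat > h.py <<'E'
from station import robot, vision, ticket, models
import numpy as np, cv2
from scipy.spatial.transform import Rotation as Ro
def cap(n,f=None):
    c=vision.capture(n)
    if f: cv2.imwrite('pics/'+f,np.ascontiguousarray(c['pixels']))
    return c
def ray(c,u,v):
    d=c['R'].T@np.linalg.solve(c['intrinsics'],[u,v,1.]); return -c['R'].T@c['t'],d
def atz(c,u,v,z):
    o,d=ray(c,u,v); return o+d*(z-o[2])/d[2]
def proj(c,X):
    p=c['intrinsics']@(c['R']@np.array(X)+c['t']); return p[:2]/p[2]
E
python3 - <<'E'
from h import *
for n in ('scene','side'):
    c=cap(n,n+'0.png')
    print(n,-c['R'].T@c['t'])
    for q in 'blue_cassette_mid yellow_cassette_mid green_cassette_mid stand stand_seat rack slot_blue slot_yellow slot_green red_cassette_mid black_cassette_mid tube_rack buffer_bottle tray_bail'.split():
        for r in models.tip_of(n,q)[:2]: 
            if r['p']>.2: print(q,np.round(r['location'],3),round(r['p'],2),np.round(proj(c,r['location'])))
print(robot.state())
a=cv2.imread('pics/scene0.png');b=cv2.imread('pics/side0.png')
E
```

```text
scene [-0.12388995 -0.58943519  0.89061995]
blue_cassette_mid [ 0.439 -0.013  0.061] 0.73 [212. 226.]
blue_cassette_mid [ 0.422 -0.156  0.005] 0.57 [249. 265.]
yellow_cassette_mid [0.404 0.16  0.006] 0.93 [164. 221.]
green_cassette_mid [0.557 0.163 0.008] 0.57 [197. 193.]
stand [ 0.438 -0.015  0.   ] 0.65 [214. 240.]
stand_seat [ 0.438 -0.013  0.061] 0.58 [212. 226.]
tube_rack [ 0.681 -0.354 -0.001] 0.82 [356. 241.]
side [ 0.44447176 -0.9069823   0.67229195]
blue_cassette_mid [ 0.438 -0.012  0.061] 0.8 [204. 201.]
blue_cassette_mid [ 0.441 -0.01   0.057] 0.68 [205. 203.]
yellow_cassette_mid [0.405 0.163 0.013] 0.66 [191. 182.]
yellow_cassette_mid [ 0.558  0.163 -0.001] 0.3 [245. 182.]
green_cassette_mid [0.558 0.164 0.003] 0.52 [245. 180.]
stand [ 0.441 -0.01  -0.001] 0.56 [207. 221.]
stand_seat [ 0.441 -0.012  0.058] 0.72 [205. 202.]
stand_seat [0.567 0.077 0.137] 0.72 [251. 153.]
rack [ 0.53  -0.334  0.002] 0.8 [261. 316.]
rack [ 0.459 -0.321  0.047] 0.66 [223. 299.]
slot_green [0.405 0.162 0.009] 0.47 [191. 183.]
red_cassette_mid [ 0.451 -0.317  0.046] 0.62 [218. 298.]
red_cassett
[... 301 characters left out ...]
52.]
{'time_s': 1.5, 'q': array([-1.36093601e+00,  2.63911848e-01,  1.60400084e+00, -2.13845381e-05,
        1.27371180e+00, -3.69189122e-02]), 'qvel': array([-0.00071639, -0.00028396,  0.00120737, -0.00152581, -0.00095286,
       -0.00039058]), 'joint_efforts': array([-6.39370755e-04, -5.15063238e+01, -3.67703497e+01,  7.96578632e-06,
        1.14194721e-03,  1.62487613e-06]), 'tcp_pos': array([ 0.16486718, -0.65454566,  0.23127127]), 'orientation': array([-1.49764488e-05,  9.92396769e-01,  1.23079860e-01, -1.15604374e-05]), 'wrist_force': array([-0.16321109, -0.26897454, -0.30067262]), 'moment': array([ 0.07032817, -0.00222366, -0.02546088]), 'grip_force': 0.0, 'width': 1.0021605123612702}
```

```bash
python3 - <<'E'
import cv2
a=cv2.imread('pics/scene0.png')[150:310,120:400];b=cv2.imread('pics/side0.png')[130:350,140:380]
cv2.imwrite('pics/a1.png',cv2.resize(a,None,fx=2.8,fy=2.8,interpolation=2))
cv2.imwrite('pics/b1.png',cv2.resize(b,None,fx=2.7,fy=2.7,interpolation=2))
E
```

```text
(no output)
```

View pics/a1.png

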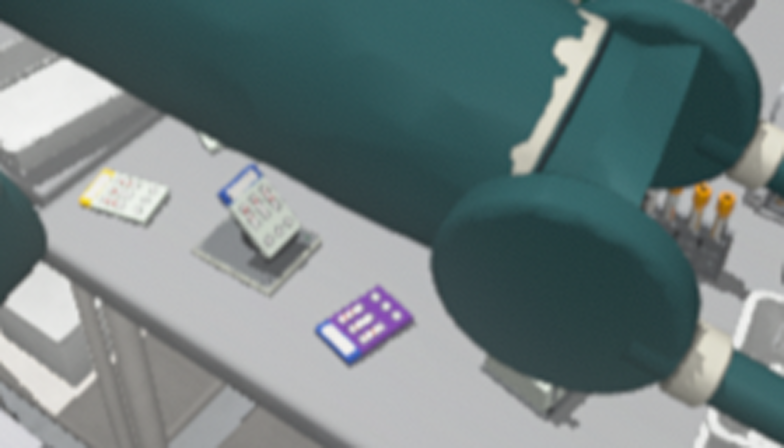

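View pics/b1.png

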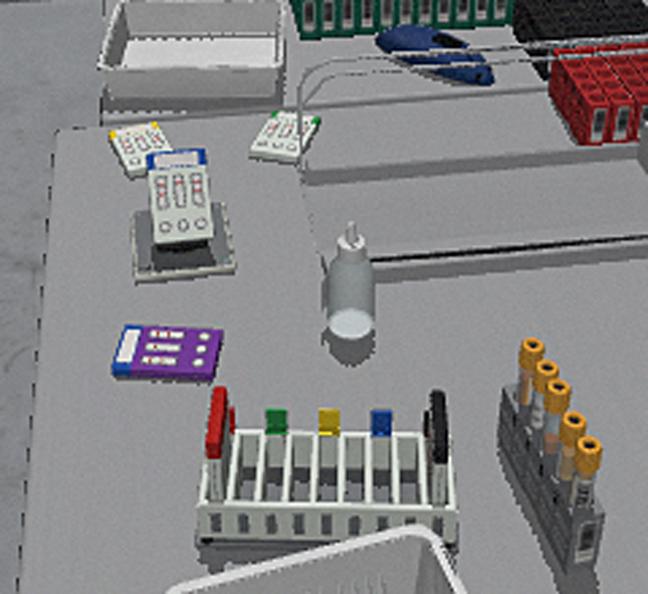

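The side crop shows the stand with the blue cassette at (180,200) facing the side camera, yellow at (140,148) and green at (285,135). In the rack the tabs run green (276,410), yellow (330,408), blue (381,409), so rack x = -38, 0, +38. The purple look-alike is at (168,352).

```bash
cat >> h.py <<'E'
from scipy.optimize import least_squares
def fit(c,P,uv,x0):
    P=np.array(P,float);uv=np.array(uv,float)
    def w(x): 
        return np.array([Ro.from_euler('z',x[2]).apply(p)+[x[0],x[1],0] for p in P])
    f=lambda x: np.concatenate([proj(c,X)-u for X,u in zip(w(x),uv)])
    r=least_squares(f,x0,loss='soft_l1'); return r.x,r.fun.reshape(-1,2)
s=2**-.5
def seatpt(l,y,n): # point on seated cassette in stand frame: l along length from centre, y, n from mid along face normal
    return [.0012+s*l-s*n, y, .059+s*l+s*n]
E
python3 - <<'E'
from h import *
np.set_printoptions(precision=4,suppress=True)
c=cap('side')
u=lambda *L:[(140+(x-1)/2.7,130+(y-1)/2.7) for x,y in L]
# stand: stand +x ~ world +y -> yaw ~ +90deg; stand +y ~ world -x
P=[seatpt(.042,.027,.005),seatpt(.042,-.027,.005),seatpt(-.042,-.027,.005),seatpt(-.042,.027,.005)]
r,e=fit(c,P,u((147,153),(206,150),(213,241),(152,245)),[.44,-.01,1.57]);print('blue',r,e)
h=.0525;k=.046
for a,b in((.0525,.046),(.046,.0525)):
  r,e=fit(c,[(-a,b,.008),(-a,-b,.008),(a,-b,.008)],u((137,274),(235,266),(228,206)),[.44,-.01,1.57]);print('base',r,e)
r,e=fit(c,[(-.0915,-.041,.04),(.0915,-.041,.04),(-.038,.043,.058),(0,.043,.058),(.038,.043,.058)],u((199,507),(458,508),(276,409),(330,408),(381,409)),[.53,-.33,0]);print('rack',r,e)
r,e=fit(c,[(.042,.027,.01),(.042,-.027,.01),(-.042,-.027,.01),(-.042,.027,.01)],u((109,132),(157,123),(174,167),(126,176)),[.405,.16,1.6]);print('yel',r,e)
for q in('slot_blue','slot_yellow'):
    print(q,[(np.round(z['location'],3),z['p']) for z in models.tip_of('side',q)[:2]])
c=cap('wrist','w0.png');print(-c['R'].T@c['t'],c['R'],c['intrinsics'][0])
E
```

```text
blue [ 0.443  -0.0171  1.5425] [[-0.0568  0.1909]
 [ 0.1809 -0.1372]
 [-0.1437 -0.095 ]
 [ 0.0229  0.0458]]
base [ 0.4435 -0.0058  1.5613] [[-1.023   0.5212]
 [ 0.6352  0.214 ]
 [ 0.204  -1.9694]]
base [ 0.4374 -0.0094  1.5782] [[-5.9291  0.4519]
 [ 1.0131 -0.7547]
 [ 0.3212  0.0577]]
rack [ 0.5312 -0.3357 -0.1543] [[-2.417   2.2288]
 [ 2.5283  2.4584]
 [ 0.1502 -1.6758]
 [-0.3879 -1.211 ]
 [ 0.2057 -1.4868]]
yel [0.4075 0.1509 1.7592] [[-0.2944  0.5494]
 [ 0.3837  0.635 ]
 [ 0.7467 -0.7096]
 [-0.8765 -0.4324]]
slot_blue []
slot_yellow []
[ 0.2304 -0.6369  0.3734] [[ 0.2442 -0.9697 -0.0003]
 [-0.9347 -0.2355  0.2661]
 [-0.2581 -0.0647 -0.9639]] [341.8625   0.     251.7945]
```

{"api": "play_rows", "payload": {"increments": [[[0.03, -0.0215, -0.004, 0, 0, 0], [0.03, -0.0215, -0.004, 0, 0, 0], [0.03, -0.0215, -0.004, 0, 0, 0], [0.03, -0.0215, -0.004, 0, 0, 0], [0.03, -0.0215, -0.004, 0, 0, 0], [0.03, -0.0215, -0.004, 0, 0, 0], [0.03, -0.0215, -0.004, 0, 0, 0], [0.03, -0.0215, -0.004, 0, 0, 0], [0.03, -0.0215, -0.004, 0, 0, 0], [0.03, -0.0215, -0.004, 0, 0, 0]]], "jaw": 0}}

```text
time_s: 2.53
tcp_pos: [0.4041, -0.3713, 0.2718]
orientation: [0.0, 0.992, 0.123, 0.0]
wrist_force: [0.1, 0.6, 0.1]
width: 0.997
grip_force: 0.0
```

{"api": "play_rows", "payload": {"increments": [[[0.023, -0.0165, 0, 0, 0, 0], [0.023, -0.0165, 0, 0, 0, 0], [0, 0, 0, 0, 0, 0.1], [0, 0, 0, 0, 0, 0.1], [0, 0, 0, 0, 0, 0.1], [0, 0, 0, 0, 0, 0.1], [0, 0, 0, 0, 0, 0], [0, 0, 0, 0, 0, 0], [0, 0, 0, 0, 0, 0], [0, 0, 0, 0, 0, 0]]]}}

```text
time_s: 3.37
tcp_pos: [0.4398, -0.3296, 0.2713]
orientation: [0.0, 0.997, -0.076, 0.0]
wrist_force: [-0.2, -0.2, -0.5]
width: 0.999
grip_force: 0.0
```

```bash
python3 - <<'E'
from h import *
np.set_printoptions(precision=4,suppress=True)
c=cap('wrist','w1.png');print(-c['R'].T@c['t'])
for q in 'rack red_cassette_mid black_cassette_mid slot_blue slot_yellow slot_green buffer_bottle tube_rack'.split():
    for r in models.tip_of('wrist',q)[:2]: print(q,np.round(r['location'],3),round(r['p'],2),np.round(proj(c,r['location'])))
print(robot.state()['tcp_pos'],robot.state()['q'])
a=cv2.imread('pics/w1.png');cv2.imwrite('pics/w1b.png',cv2.resize(a,None,fx=1.5,fy=1.5,interpolation=2))
E
```

```text
[ 0.5065 -0.3386  0.4134]
rack [ 0.528 -0.334 -0.005] 0.83 [246.  84.]
red_cassette_mid [ 0.457 -0.323  0.046] 0.6 [245. 151.]
buffer_bottle [ 0.575 -0.144  0.002] 0.85 [73. 67.]
buffer_bottle [ 0.441 -0.008 -0.   ] 0.24 [  0. 196.]
[ 0.4398 -0.3295  0.2713] [-0.6884  0.0032  1.8237  0.      1.3147  1.0355]
```

View pics/w1b.png

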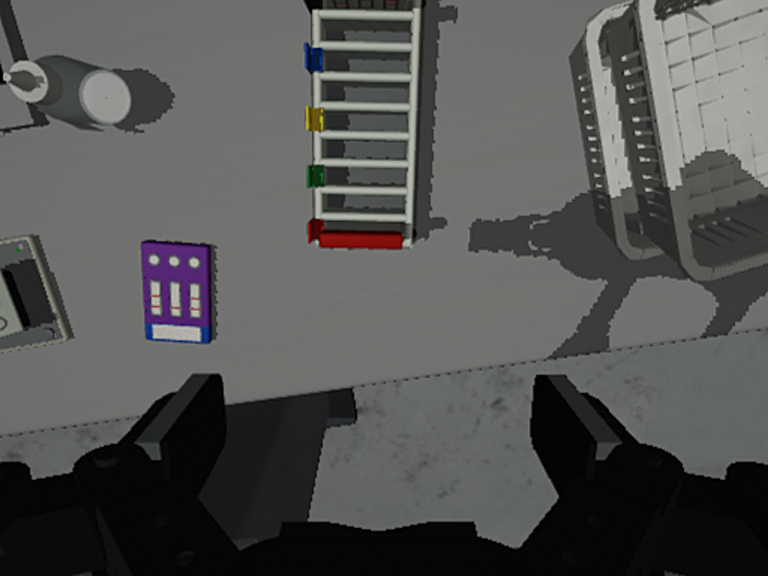

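The wrist view shows the rack wall tops from view row 15 to 217, with the tabs at rows 57 (blue), 120 (yellow) and 176 (green). Red stands at row 240 and the stand is at the left edge. I'll refine the rack pose by matching wall tops against slot openings.

```bash
python3 - <<'E'
from h import *
from scipy.optimize import minimize
from scipy.ndimage import map_coordinates
np.set_printoptions(precision=4,suppress=True)
c=vision.capture('wrist'); g=cv2.GaussianBlur(cv2.cvtColor(np.ascontiguousarray(c['pixels']),cv2.COLOR_BGR2GRAY).astype(float),(0,0),.8)
wx=np.array([-.0475,-.0285,-.0095,.0095,.0285,.0475])
yy=np.linspace(-.026,.026,14); xx=np.linspace(-.05,.05,40)
pos=[(x,y,.04) for x in wx for y in yy]+[(x,a*.033,.04) for x in xx for a in(-1,1)]*1
neg=[(x,y,.04) for x in (-.038,-.019,0,.019,.038) for y in yy]+[(x,-.04,.04) for x in xx]+[(x,.027*a,.04) for x in (-.038,-.019,0,.019,.038) for a in (-1,1)]*4
def val(x,P):
    W=Ro.from_euler('z',x[2]).apply(np.array(P))+[x[0],x[1],0]
    p=(c['R']@W.T).T+c['t']; p=(c['intrinsics']@p.T).T; p=p[:,:2]/p[:,2:]
    return map_coordinates(g,[p[:,1],p[:,0]],order=1).mean()
f=lambda x:-val(x,pos)+val(x,neg)
best=min((minimize(f,[.53+a,-.334+b,-.16+d],method='Nelder-Mead',options=dict(initial_simplex=np.array([[.53+a,-.334+b,-.16+d]]*4)+np.vstack([np.zeros(3),np.diag([.004,.004,.04])]))) for a in(-.005,0,.005) for b in(-.006,0,.006) for d in(-.04,0,.04)),key=lambda r:r.fun)
x=best.x;print(x,best.fun)
for n,rx in(('blue',.038),('yellow',0),('green',-.038)):
    T=Ro.from_euler('z',x[2]).apply([rx,.04,.058])+[x[0],x[1],0]; S=Ro.from_euler('z',x[2]).apply([rx,0,0])+[x[0],x[1],0]
    print(n,S,'tab px view',proj(c,T)*1.5)
E
```

```text
[ 0.5295 -0.3325 -0.1712] -92.22771017204235
blue [ 0.5669 -0.339   0.    ] tab px view [301.0725  54.0476]
yellow [ 0.5295 -0.3325  0.    ] tab px view [302.3313 117.0557]
green [ 0.4921 -0.326   0.    ] tab px view [303.5166 176.3875]
```

{"api": "play_rows", "payload": {"increments": [[[-0.0041, -0.0297, 0, 0, 0, 0], [-0.0041, -0.0297, 0, 0, 0, 0], [-0.0041, -0.0297, 0, 0, 0, 0], [-0.0041, -0.0297, 0, 0, 0, 0], [-0.0041, -0.0297, 0, 0, 0, 0], [-0.0041, -0.0297, 0, 0, 0, 0], [-0.0041, -0.0297, 0, 0, 0, 0], [0, 0, 0, 0, 0, -0.1225], [0, 0, 0, 0, 0, -0.1225], [0, 0, 0, 0, 0, -0.1225]]]}}

```text
time_s: 4.7
tcp_pos: [0.4433, -0.1188, 0.2715]
orientation: [0.0, 0.994, 0.111, 0.0]
wrist_force: [-0.0, 0.4, -0.7]
width: 1.004
grip_force: 0.0
```

{"api": "play_rows", "payload": {"increments": [[[0, 0, 0, 0, 0, -0.1225], [0, 0, 0, 0, 0, -0.1225], [0, 0, 0, 0, 0, -0.1225], [0, 0, 0, 0, 0, -0.1225], [0, 0, 0, 0, 0, -0.1225], [0, 0, 0, 0, 0, -0.1225], [0, 0, 0, 0, 0, -0.1225], [0, 0, 0, 0, 0, -0.1225], [0, 0, 0, 0, 0, -0.1225], [0, 0, 0, 0, 0, -0.1225]]]}}

```text
time_s: 5.53
tcp_pos: [0.4432, -0.1197, 0.2714]
orientation: [0.0, 0.75, 0.661, 0.0]
wrist_force: [0.1, 0.8, -0.3]
width: 1.002
grip_force: 0.0
```

{"api": "play_rows", "payload": {"increments": [[[0, 0, 0, 0, 0, -0.11], [0, 0, 0, 0, 0, 0], [0, 0, 0, 0, 0, 0], [0, 0, 0, 0, 0, 0], [0, 0, 0, 0, 0, 0], [0, 0, 0, 0, 0, 0], [0, 0, 0, 0, 0, 0], [0, 0, 0, 0, 0, 0], [0, 0, 0, 0, 0, 0], [0, 0, 0, 0, 0, 0]]]}}

```text
time_s: 6.37
tcp_pos: [0.4432, -0.1197, 0.2713]
orientation: [-0.0, 0.715, 0.699, -0.0]
wrist_force: [-0.5, -1.0, -0.2]
width: 1.004
grip_force: 0.0
```

```bash
python3 - <<'E'
from h import *
np.set_printoptions(precision=4,suppress=True)
c=cap('wrist','w2.png');print(-c['R'].T@c['t'])
for q in 'stand stand_seat blue_cassette_mid yellow_cassette_mid green_cassette_mid tray_bail'.split():
    for r in models.tip_of('wrist',q)[:2]: print(q,np.round(r['location'],3),round(r['p'],2),np.round(proj(c,r['location'])))
print(robot.state()['tcp_pos'],robot.state()['q'])
a=cv2.imread('pics/w2.png');cv2.imwrite('pics/w2b.png',cv2.resize(a,None,fx=1.5,fy=1.5,interpolation=2))
E
```

```text
[ 0.4449 -0.0512  0.4134]
stand [ 0.524 -0.334 -0.004] 0.16 [313. 311.]
blue_cassette_mid [ 0.44  -0.01   0.058] 0.67 [246.  58.]
blue_cassette_mid [ 0.42  -0.164  0.005] 0.59 [234. 196.]
green_cassette_mid [ 0.526 -0.332 -0.003] 0.33 [315. 310.]
[ 0.4432 -0.1197  0.2713] [-0.318  -0.1788  1.9909 -0.      1.3295 -0.2965]
```

View pics/w2b.png

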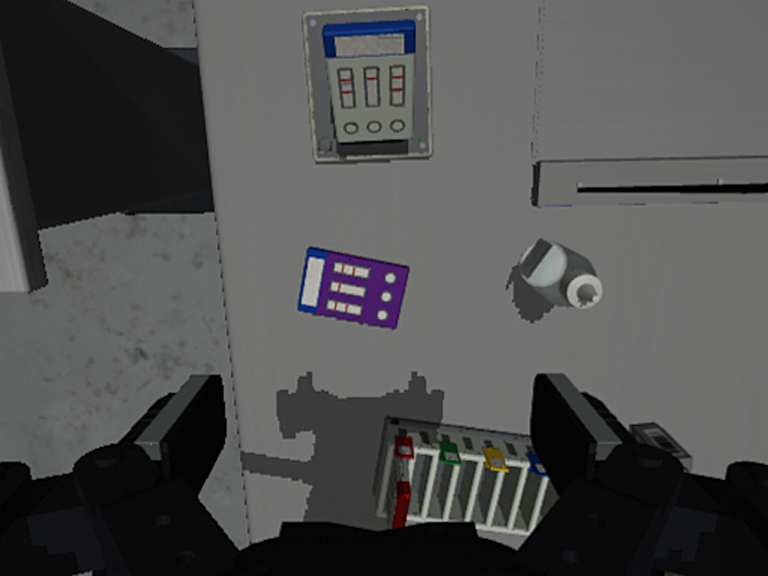

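The wrist view shows the stand base corners at (304,11), (429,6), (433,158), (314,162), and the blue cassette corners at (324,23), (416,20), (413,138), (333,141). It leans centred.

```bash
python3 - <<'E'
from h import *
np.set_printoptions(precision=4,suppress=True)
c=vision.capture('wrist')
v=lambda *L:[((x+.5)/1.5-.5,(y+.5)/1.5-.5) for x,y in L]
a,b=.0525,.046
r,e=fit(c,[(a,b,.008),(a,-b,.008),(-a,-b,.008),(-a,b,.008)],v((304,11),(429,6),(433,158),(314,162)),[.44,-.01,1.57]);print('base',r,e)
P=[seatpt(.042,.027,.005),seatpt(.042,-.027,.005),seatpt(-.042,-.027,.005),seatpt(-.042,.027,.005)]
r,e=fit(c,P,v((324,23),(416,20),(413,138),(333,141)),[.44,-.01,1.57]);print('blue',r,e)
E
```

```text
base [ 0.4402 -0.0042  1.5871] [[-0.902  -0.1407]
 [ 1.9872 -0.457 ]
 [ 0.235   0.1753]
 [-0.5361  0.6536]]
blue [ 0.4417 -0.0074  1.571 ] [[-1.1862  0.7808]
 [ 0.9555  1.244 ]
 [-1.1007 -1.9391]
 [ 1.5005 -2.778 ]]
```

```bash
python3 - <<'E'
from h import *
np.set_printoptions(precision=4,suppress=True)
c=vision.capture('wrist')
v=lambda *L:[((x+.5)/1.5-.5,(y+.5)/1.5-.5) for x,y in L]
P=[seatpt(.042,.027,-.005),seatpt(.042,-.027,-.005),seatpt(-.042,-.027,.005),seatpt(-.042,.027,.005)]
r,e=fit(c,P,v((324,23),(416,20),(413,138),(333,141)),[.44,-.01,1.57]);print('blue',r,e)
E
```

```text
blue [ 0.4418 -0.0114  1.573 ] [[-0.5176 -1.0388]
 [ 0.3352 -0.6797]
 [-0.9726  1.9644]
 [ 1.7797  1.2208]]
```

{"api": "play_rows", "payload": {"increments": [[[0.0283, -0.001, 0.0117, 0, 0, -0.02], [0.0283, -0.001, 0.0117, 0, 0, 0], [0.0283, -0.001, 0.0117, 0, 0, 0], [0.0283, -0.001, 0.0117, 0, 0, 0], [0.0283, -0.001, 0.0117, 0, 0, 0], [0.0283, -0.001, 0.0117, 0, 0, 0], [0, 0, 0, 0, -0.1122, 0], [0, 0, 0, 0, -0.1122, 0], [0, 0, 0, 0, -0.1122, 0], [0, 0, 0, 0, -0.1122, 0]]]}}

```text
time_s: 7.65
tcp_pos: [0.439, 0.0507, 0.2025]
orientation: [0.16, 0.69, 0.688, -0.157]
wrist_force: [-0.2, -0.1, 0.4]
width: 1.0
grip_force: 0.0
```

{"api": "play_rows", "payload": {"increments": [[[0, 0, 0, 0, -0.1122, 0], [0, 0, 0, 0, -0.1122, 0], [0, 0, 0, 0, -0.1122, 0], [0, 0, 0, 0, 0, 0], [0, 0, 0, 0, 0, 0], [0, 0, 0, 0, 0, 0], [0.0191, 0, 0.0191, 0, 0, 0], [0.0191, 0, 0.0191, 0, 0, 0], [0.0191, 0, 0.0191, 0, 0, 0], [0, 0, 0, 0, 0, 0]]]}}

```text
time_s: 8.48
tcp_pos: [0.4357, 0.0482, 0.1173]
orientation: [0.268, 0.654, 0.653, -0.273]
wrist_force: [-1.2, -1.4, 0.7]
width: 1.002
grip_force: 0.0
```

```bash
cat >> h.py <<'E'
def st(tgt=None):
    x=robot.state(); q=x['orientation']; R=Ro.from_quat([q[1],q[2],q[3],q[0]]).as_matrix()
    np.set_printoptions(precision=4,suppress=True)
    print('t',round(x['time_s'],2),'tcp',x['tcp_pos'],'q',x['q'],'w',round(x['width'],3),'g',x['grip_force']); print(R)
    if tgt is not None: print('toolstep',R.T@(np.array(tgt)-x['tcp_pos']))
    return x['tcp_pos'],R
E
python3 - <<'E'
from h import *
st([.441,-.003,.066])
c=cap('wrist')
print([ (z['location'],z['p']) for z in models.tip_of('wrist','blue_cassette_mid')[:2]])
print([ (z['location'],z['p']) for z in models.tip_of('wrist','yellow_cassette_mid')[:2]])
E
```

```text
t 8.48 tcp [0.4357 0.0482 0.1173] q [ 0.544   0.2248  2.0977 -0.663   1.3573  0.8747] w 1.002 g 0.0
[[-0.0003  1.     -0.0064]
 [ 0.7074 -0.0043 -0.7068]
 [-0.7068 -0.0047 -0.7074]]
toolstep [0.     0.0058 0.0724]
[([0.441, -0.0105, 0.0602], 0.83), ([0.4206, -0.1663, 0.002], 0.71)]
[]
```

{"api": "play_rows", "payload": {"increments": [[[0, 0.0055, 0.018, 0, 0, 0], [0, 0, 0.018, 0, 0, 0], [0, 0, 0.018, 0, 0, 0], [0, 0, 0.018, 0, 0, 0], [0, 0, 0, 0, 0, 0], [0, 0, 0, 0, 0, 0], [0, 0, 0, 0, 0, 0], [0, 0, 0, 0, 0, 0], [0, 0, 0, 0, 0, 0], [0, 0, 0, 0, 0, 0]]]}}

```text
time_s: 9.47
tcp_pos: [0.4442, -0.0, 0.0699]
orientation: [0.271, 0.654, 0.653, -0.27]
wrist_force: [0.5, 0.9, -0.7]
width: 1.003
grip_force: 0.0
```

{"api": "play_rows", "payload": {"increments": [[[0, 0, 0, 0, 0, 0], [0, 0, 0, 0, 0, 0], [0, 0, 0, 0, 0, 0], [0, 0, 0, 0, 0, 0], [0, 0, 0, 0, 0, 0], [0, 0, 0, 0, 0, 0], [0, 0, 0, 0, 0, 0], [0, 0, 0, 0, 0, 0], [-0.001, 0, -0.006, 0, 0, 0], [-0.001, 0, -0.006, 0, 0, 0]]], "jaw": 1}}

```text
time_s: 10.3
tcp_pos: [0.443, 0.006, 0.0789]
orientation: [0.27, 0.654, 0.653, -0.271]
wrist_force: [0.1, -0.2, 0.4]
width: 0.617
grip_force: 62.6
```

```bash
python3 - <<'E'
from h import *
st()
c=cap('wrist','w3.png'); c=cap('side','s3.png')
a=cv2.imread('pics/w3.png');b=cv2.imread('pics/s3.png')[100:292,110:366]
cv2.imwrite('pics/m3.png',np.hstack([cv2.resize(a,(400,300)),cv2.resize(b,(400,300))]))
E
```

```text
t 10.3 tcp [0.443  0.006  0.0789] q [ 0.4678  0.2608  2.1482 -0.7255  1.2547  0.8912] w 0.617 g 62.638317346572876
[[ 0.0003  1.     -0.0019]
 [ 0.7067 -0.0015 -0.7075]
 [-0.7075 -0.0012 -0.7067]]
```

View pics/m3.png

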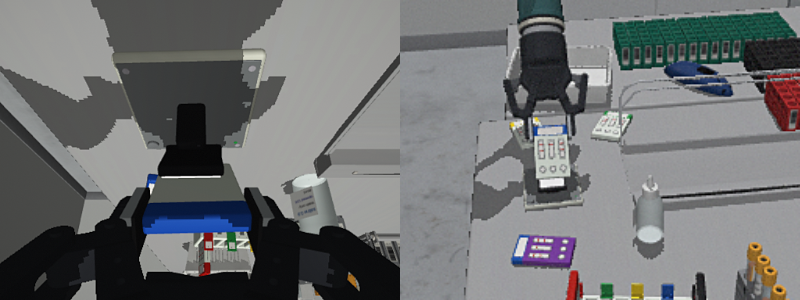

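{"api": "play_rows", "payload": {"increments": [[[-0.001, 0, -0.018, 0, 0, 0], [-0.001, 0, -0.018, 0, 0, 0], [-0.001, 0, -0.018, 0, 0, 0], [-0.001, 0, -0.018, 0, 0, 0], [-0.02, 0, -0.02, 0, 0, 0], [-0.02, 0, -0.02, 0, 0, 0], [-0.02, 0, -0.02, 0, 0, 0], [0, 0, 0, 0, 0.1122, 0], [0, 0, 0, 0, 0.1122, 0], [0, 0, 0, 0, 0.1122, 0]]]}}

```text
time_s: 11.23
tcp_pos: [0.4442, 0.0555, 0.2186]
orientation: [0.156, 0.69, 0.69, -0.155]
wrist_force: [-1.0, -0.4, -1.2]
width: 0.618
grip_force: 62.7
```

{"api": "play_rows", "payload": {"increments": [[[0, 0, 0, 0, 0.1122, 0], [0, 0, 0, 0, 0.1122, 0], [0, 0, 0, 0, 0.1122, 0], [0, 0, 0, 0, 0.1122, 0], [-0.036, 0.0113, 0, 0, 0, 0], [-0.036, 0.0113, 0, 0, 0, 0], [-0.036, 0.0113, 0, 0, 0, 0], [-0.036, 0.0113, 0, 0, 0, 0], [-0.036, 0.0113, 0, 0, 0, 0], [-0.036, 0.0113, 0, 0, 0, 0]]]}}

```text
time_s: 12.07
tcp_pos: [0.5107, -0.1638, 0.2174]
orientation: [-0.0, 0.708, 0.706, -0.0]
wrist_force: [-0.1, -0.2, -0.1]
width: 0.616
grip_force: 62.7
```

{"api": "play_rows", "payload": {"increments": [[[-0.036, 0.0113, 0, 0, 0, 0], [-0.036, 0.0113, 0, 0, 0, 0], [-0.036, 0.0113, 0, 0, 0, 0], [-0.036, 0.0113, 0, 0, 0, 0], [-0.036, 0.0113, 0, 0, 0, 0], [0, 0, 0, 0, 0, 0.1244], [0, 0, 0, 0, 0, 0.1244], [0, 0, 0, 0, 0, 0.1244], [0, 0, 0, 0, 0, 0.1244], [0, 0, 0, 0, 0, 0.1244]]]}}

```text
time_s: 12.9
tcp_pos: [0.5666, -0.3421, 0.2168]
orientation: [-0.001, 0.891, 0.453, -0.001]
wrist_force: [-0.4, -0.3, -0.3]
width: 0.615
grip_force: 62.8
```

{"api": "play_rows", "payload": {"increments": [[[0, 0, 0, 0, 0, 0.1244], [0, 0, 0, 0, 0, 0.1244], [0, 0, 0, 0, 0, 0.1244], [0, 0, 0, 0, 0, 0.1244], [0, 0, 0, 0, 0, 0.1244], [0, 0, 0, 0, 0, 0.1244], [0, 0, 0, 0, 0, 0.1244], [0, 0, 0, 0, 0, 0.1244], [0, 0, 0, 0, 0, 0.1244], [0, 0, 0, 0, 0, 0]]]}}

```text
time_s: 13.73
tcp_pos: [0.5667, -0.3418, 0.217]
orientation: [-0.0, 0.996, -0.088, -0.001]
wrist_force: [-0.2, 0.8, -0.2]
width: 0.618
grip_force: 62.8
```

```bash
python3 - <<'E'
from h import *
p,R=st([.5669,-.339,.12])
print('rotvec to target', Ro.from_matrix(R.T@np.array([[np.cos(-.171),np.sin(-.171),0],[np.sin(-.171),-np.cos(-.171),0],[0,0,-1]])).as_rotvec())
c=cap('side','s4.png');c=cap('wrist','w4.png')
a=cv2.imread('pics/w4.png');b=cv2.imread('pics/s4.png')[200:350,180:380]
cv2.imwrite('pics/m4.png',np.hstack([cv2.resize(a,(400,300)),cv2.resize(b,(400,300))]))
E
```

```text
t 13.73 tcp [ 0.5667 -0.3418  0.217 ] q [-0.5801  0.2487  1.6493 -0.0005  1.2448  1.1662] w 0.618 g 62.8009307384491
[[ 0.9847 -0.1745 -0.0013]
 [-0.1745 -0.9847  0.0003]
 [-0.0013 -0.     -1.    ]]
toolstep [-0.0002 -0.0028  0.097 ]
rotvec to target [-0.      0.0013 -0.0043]
```

View pics/m4.png

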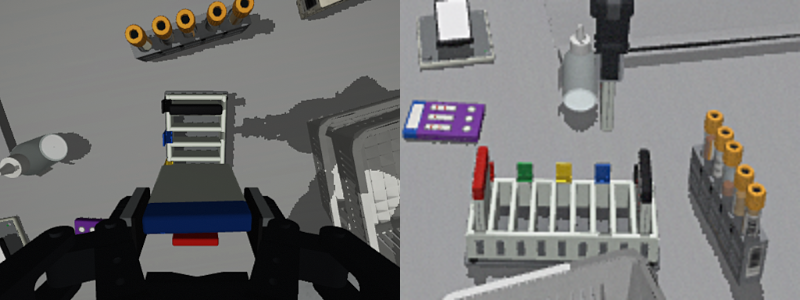

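Wrist and side views: the cassette is held upright, blue head up, with its back toward +x. I'll descend to just above the slot and compare.

{"api": "play_rows", "payload": {"increments": [[[0, -0.0028, 0.02, 0, 0, -0.004], [0, 0, 0.02, 0, 0, 0], [0, 0, 0.02, 0, 0, 0], [0, 0, 0.02, 0, 0, 0], [0, 0, 0.02, 0, 0, 0], [0, 0, 0, 0, 0, 0], [0, 0, 0, 0, 0, 0], [0, 0, 0, 0, 0, 0], [0, 0, 0, 0, 0, 0], [0, 0, 0, 0, 0, 0]]]}}

```text
time_s: 14.67
tcp_pos: [0.5689, -0.3398, 0.1198]
orientation: [0.001, 0.996, -0.084, 0.001]
wrist_force: [0.1, 0.3, -1.5]
width: 0.619
grip_force: 62.8
```

```bash
python3 - <<'E'
from h import *
p,R=st([.5669,-.339,.063])
c=cap('side','s5.png')
b=cv2.imread('pics/s5.png')[240:340,200:320]
cv2.imwrite('pics/m5.png',cv2.resize(b,None,fx=6,fy=6,interpolation=cv2.INTER_CUBIC))
for l in(-.015,-.057):
  for dx in(-.005,.005): print(l,dx,(proj(c,p+R@[dx,.027,-l])-[200,240]+.5)*6)
for rx in(.0285,.0475,.0665):
  for ry in (-.033,.033):
    print(rx,ry,(proj(c,Ro.from_euler('z',-.171).apply([rx,ry,.04])+[.5295,-.3325,0])-[200,240]+.5)*6)
E
```

```text
t 14.67 tcp [ 0.5689 -0.3398  0.1198] q [-0.576   0.3242  1.7405 -0.      1.0735  1.1625] w 0.619 g 62.8181791305542
[[ 0.986  -0.167   0.0028]
 [-0.167  -0.986  -0.0018]
 [ 0.0031  0.0013 -1.    ]]
toolstep [-0.0022 -0.0005  0.0568]
-0.015 -0.005 [481.7117 291.7575]
-0.015 0.005 [515.8015 292.1923]
-0.057 -0.005 [478.8918 391.0714]
-0.057 0.005 [511.9937 391.5245]
0.0285 -0.033 [455.1758 455.9306]
0.0285 0.033 [453.9783 297.1323]
0.0475 -0.033 [517.4317 457.1099]
0.0475 0.033 [512.2408 298.1451]
0.0665 -0.033 [579.7638 458.2906]
0.0665 0.033 [570.57   299.1591]
```

View pics/m5.png

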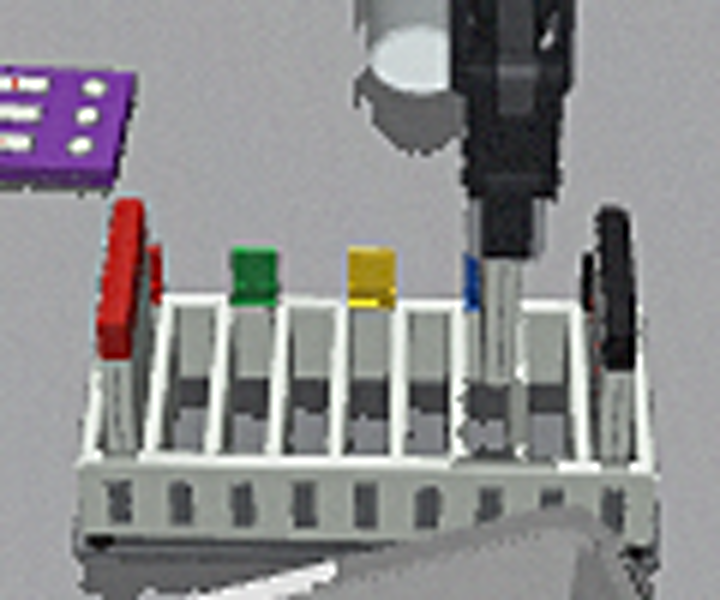

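The cassette edge is at columns 482-517 and its bottom at row 382, between slot walls at 457 and 517. It sits about 3 mm too far toward +x, and the walls match the rack fit.

{"api": "play_rows", "payload": {"increments": [[[-0.003, 0, 0.005, 0, 0, 0], [0, 0, 0.005, 0, 0, 0], [0, 0, 0.005, 0, 0, 0], [0, 0, 0, 0, 0, 0], [0, 0, 0, 0, 0, 0], [0, 0, 0, 0, 0, 0], [0, 0, 0, 0, 0, 0], [0, 0, 0, 0, 0, 0], [0, 0, 0, 0, 0, 0], [0, 0, 0, 0, 0, 0]]]}}

```text
time_s: 15.55
tcp_pos: [0.5649, -0.3387, 0.1028]
orientation: [0.0, 0.996, -0.084, 0.0]
wrist_force: [-0.8, 0.6, 0.2]
width: 0.618
grip_force: 62.8
```

```bash
python3 - <<'E'
from h import *
p,R=st([.5669,-.339,.060])
E
```

```text
t 15.55 tcp [ 0.5649 -0.3387  0.1028] q [-0.5779  0.3356  1.7596  0.      1.046   1.1612] w 0.618 g 62.82013177871704
[[ 0.9859 -0.1675  0.0003]
 [-0.1675 -0.9859 -0.0002]
 [ 0.0004  0.0001 -1.    ]]
toolstep [0.002  0.     0.0428]
```

{"api": "play_rows", "payload": {"increments": [[[0.0007, 0, 0.004, 0, 0, 0], [0, 0, 0.004, 0, 0, 0], [0, 0, 0.004, 0, 0, 0], [0, 0, 0.004, 0, 0, 0], [0, 0, 0.004, 0, 0, 0], [0, 0, 0, 0, 0, 0], [0, 0, 0, 0, 0, 0], [0, 0, 0, 0, 0, 0], [0, 0, 0, 0, 0, 0], [0, 0, 0, 0, 0, 0]]]}}

```text
time_s: 16.38
tcp_pos: [0.5657, -0.3386, 0.0827]
orientation: [-0.0, 0.996, -0.084, 0.0]
wrist_force: [3.5, -1.2, -2.7]
width: 0.614
grip_force: 63.0
```

{"api": "play_rows", "payload": {"increments": [[[0.001, 0, 0.004, 0, 0, 0], [0, 0, 0.004, 0, 0, 0], [0, 0, 0.004, 0, 0, 0], [0, 0, 0.004, 0, 0, 0], [0, 0, 0.003, 0, 0, 0], [0, 0, 0, 0, 0, 0], [0, 0, 0, 0, 0, 0], [0, 0, 0, 0, 0, 0], [0, 0, 0, 0, 0, 0], [0, 0, 0, 0, 0, 0]]]}}

```text
time_s: 17.22
tcp_pos: [0.5663, -0.3387, 0.0635]
orientation: [-0.0, 0.996, -0.084, -0.0]
wrist_force: [2.1, -0.8, -1.7]
width: 0.616
grip_force: 63.0
```

{"api": "play_rows", "payload": {"increments": [[[0.0005, 0, 0.001, 0, 0, 0], [0, 0, 0.001, 0, 0, 0], [0, 0, 0, 0, 0, 0], [0, 0, 0, 0, 0, 0], [0, 0, 0, 0, 0, 0], [0, 0, 0, 0, 0, 0], [0, 0, 0, 0, 0, 0], [0, 0, 0, 0, 0, 0], [0, 0, 0, 0, 0, 0], [0, 0, 0, 0, 0, 0]]]}}

```text
time_s: 18.05
tcp_pos: [0.5669, -0.3389, 0.0626]
orientation: [-0.0, 0.996, -0.084, -0.0]
wrist_force: [-1.2, 1.6, 5.1]
width: 0.612
grip_force: 63.7
```

{"api": "play_rows", "payload": {"increments": [[[0, 0, 0, 0, 0, 0], [0, 0, 0, 0, 0, 0], [0, 0, 0, 0, 0, 0], [0, 0, 0, 0, 0, 0], [0, 0, 0, 0, 0, 0], [0, 0, 0, 0, 0, 0], [0, 0, -0.02, 0, 0, 0], [0, 0, -0.03, 0, 0, 0], [0, 0, -0.03, 0, 0, 0], [0, 0, -0.03, 0, 0, 0]]], "jaw": 0}}

```text
time_s: 18.88
tcp_pos: [0.5664, -0.3386, 0.1721]
orientation: [-0.0, 0.996, -0.084, -0.001]
wrist_force: [-0.4, -1.1, 0.4]
width: 1.003
grip_force: 0.0
```

```bash
python3 - <<'E'
from h import *
p,R=st()
c=cap('side','s6.png');
S=Ro.from_euler('z',-.171).apply([.038,0,.048])+[.5295,-.3325,0]
print('want',S)
for q in('blue_cassette_mid','yellow_cassette_mid','black_cassette_mid'): print(q,[(np.array(z['location']),z['p']) for z in models.tip_of('side',q)[:3]])
b=cv2.imread('pics/s6.png')[220:340,200:320]
y=cv2.imread('pics/s6.png')[150:210,150:270]
cv2.imwrite('pics/m6.png',np.hstack([cv2.resize(b,(400,400),interpolation=2),cv2.resize(cv2.resize(y,(400,200)),(400,400),interpolation=2)]))
E
```

```text
t 18.88 tcp [ 0.5664 -0.3386  0.1721] q [-0.5766  0.2773  1.6986 -0.0001  1.1672  1.1625] w 1.003 g 0.0
[[ 0.9859 -0.1675 -0.0013]
 [-0.1675 -0.9859  0.0008]
 [-0.0014 -0.0006 -1.    ]]
want [ 0.5669 -0.339   0.048 ]
blue_cassette_mid [(array([ 0.5661, -0.3389,  0.0476]), 0.83), (array([ 0.4234, -0.1576,  0.004 ]), 0.79)]
yellow_cassette_mid [(array([0.4047, 0.1614, 0.0078]), 0.69), (array([ 0.5583,  0.1655, -0.0027]), 0.43)]
black_cassette_mid [(array([ 0.6033, -0.3455,  0.0475]), 0.58)]
```

View pics/m6.png

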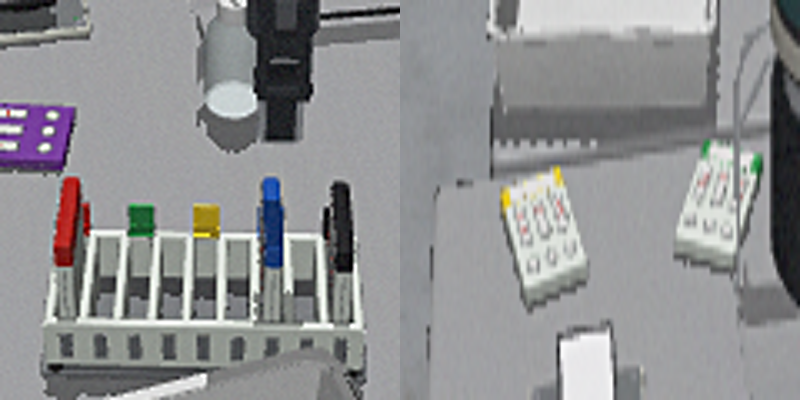

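Blue stands in the blue-tab slot, level with black. Now I go to yellow, which lies at (545,235) in the right crop with its head away from the camera.

{"api": "play_rows", "payload": {"increments": [[[-0.019, -0.0326, -0.0073, 0, 0, 0], [-0.019, -0.0326, -0.0073, 0, 0, 0], [-0.019, -0.0326, -0.0073, 0, 0, 0], [-0.019, -0.0326, -0.0073, 0, 0, 0], [-0.019, -0.0326, -0.0073, 0, 0, 0], [-0.019, -0.0326, -0.0073, 0, 0, 0], [-0.019, -0.0326, -0.0073, 0, 0, 0], [-0.019, -0.0326, -0.0073, 0, 0, 0], [-0.019, -0.0326, -0.0073, 0, 0, 0], [-0.019, -0.0326, -0.0073, 0, 0, 0]]]}}

```text
time_s: 19.92
tcp_pos: [0.432, 0.0157, 0.2429]
orientation: [0.0, 0.996, -0.084, -0.002]
wrist_force: [0.3, 1.1, -0.1]
width: 1.002
grip_force: 0.0
```

{"api": "play_rows", "payload": {"increments": [[[-0.019, -0.0326, -0.0073, 0, 0, 0], [0, 0, 0, 0, 0, -0.1212], [0, 0, 0, 0, 0, -0.1212], [0, 0, 0, 0, 0, -0.1212], [0, 0, 0, 0, 0, -0.1212], [0, 0, 0, 0, 0, -0.1212], [0, 0, 0, 0, 0, -0.1212], [0, 0, 0, 0, 0, -0.1212], [0, 0, 0, 0, 0, -0.1212], [0, 0, 0, 0, 0, -0.1212]]]}}

```text
time_s: 20.75
tcp_pos: [0.4197, 0.0496, 0.2498]
orientation: [-0.001, 0.894, 0.448, -0.002]
wrist_force: [-0.2, 0.6, -1.0]
width: 1.001
grip_force: 0.0
```

{"api": "play_rows", "payload": {"increments": [[[0, 0, 0, 0, 0, -0.1212], [0, 0, 0, 0, 0, -0.1212], [0, 0, 0, 0, 0, -0.1212], [0, 0, 0, 0, 0, -0.1212], [0, 0, 0, 0, 0, -0.1212], [0, 0, 0, 0, 0, -0.1212], [0, 0, 0, 0, 0, -0.1212], [0, 0, 0, 0, 0, 0], [0, 0, 0, 0, 0, 0], [0, 0, 0, 0, 0, 0]]]}}

```text
time_s: 21.58
tcp_pos: [0.4203, 0.0496, 0.2509]
orientation: [-0.001, 0.634, 0.773, -0.001]
wrist_force: [0.4, 0.8, 0.9]
width: 1.0
grip_force: 0.0
```

```bash
python3 - <<'E'
from h import *
p,R=st()
c=cap('wrist','w7.png')
for q in('yellow_cassette_mid','green_cassette_mid','stand','stand_seat','tray_bail'): print(q,[(np.array(z['location']),round(z['p'],2),proj(c,z['location'])*1.5) for z in models.tip_of('wrist',q)[:2]])
a=cv2.imread('pics/w7.png');cv2.imwrite('pics/w7b.png',cv2.resize(a,None,fx=1.5,fy=1.5,interpolation=2))
E
```

```text
t 21.58 tcp [0.4203 0.0496 0.2509] q [ 0.0585 -0.242   2.079  -0.      1.3066 -0.1386] w 1.0 g 0.0
[[-0.1958  0.9806 -0.0019]
 [ 0.9806  0.1958 -0.0001]
 [ 0.0003 -0.0019 -1.    ]]
yellow_cassette_mid [(array([0.4069, 0.1607, 0.0076]), 0.67, array([389.985 ,  89.1728]))]
green_cassette_mid [(array([0.5567, 0.1671, 0.0034]), 0.8, array([595.0131, 124.0043]))]
stand [(array([ 0.4397, -0.0087, -0.003 ]), 0.61, array([387.1345, 318.2984]))]
stand_seat [(array([ 0.4368, -0.0127,  0.0581]), 0.74, array([383.2884, 350.0585]))]
tray_bail []
```

View pics/w7b.png

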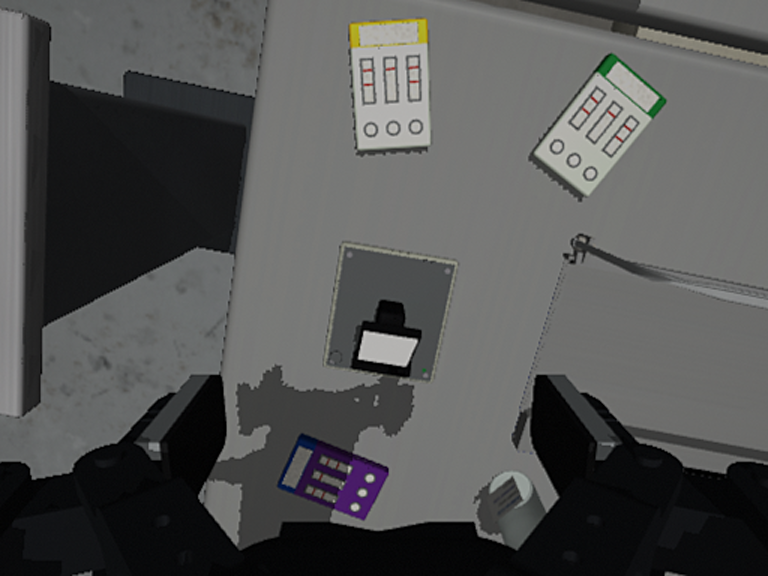

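The wrist view shows yellow corners at (349,22), (427,18), (430,147), (358,152), the stand base at (342,242), (458,262), (432,380), (325,363), and the panel top at (361,330)–(421,333).

```bash
python3 - <<'E'
from h import *
np.set_printoptions(precision=4,suppress=True)
c=vision.capture('wrist')
v=lambda *L:[((x+.5)/1.5-.5,(y+.5)/1.5-.5) for x,y in L]
r,e=fit(c,[(.042,.027,.01),(.042,-.027,.01),(-.042,-.027,.01),(-.042,.027,.01)],v((349,22),(427,18),(430,147),(358,150)),[.405,.16,1.7]);print('yel',r,e)
y=r
a,b=.0525,.046
r,e=fit(c,[(a,b,.008),(a,-b,.008),(-a,-b,.008),(-a,b,.008)],v((342,242),(458,262),(432,380),(325,363)),[.44,-.01,1.57]);print('base',r,e)
r,e=fit(c,[(.0118,.021,.0628),(.0118,-.021,.0628)],v((361,329),(421,333)),[.44,-.01,1.57]);print('panel',r,e)
p,R=st()
h=y[2]; W=np.array([[np.cos(h),np.sin(h),0],[np.sin(h),-np.cos(h),0],[0,0,-1]])
print(Ro.from_matrix(R.T@W).as_rotvec(), R.T@(np.array([y[0],y[1],.02])-p), W.T@(np.array([y[0],y[1],.02])-p))
E
```

```text
yel [0.4078 0.1627 1.8204] [[-0.3828  0.0602]
 [ 0.7428 -0.2312]
 [ 0.6328 -0.1715]
 [-1.2943  0.4391]]
base [ 0.4406 -0.0022  1.5984] [[-0.3947 -1.3282]
 [ 1.3349 -1.1001]
 [ 0.5159  2.7589]
 [-2.1776  2.2512]]
panel [ 0.4413 -0.0081  1.6996] [[-0.4217 -0.0253]
 [ 0.4228  0.0385]]
t 21.93 tcp [0.4209 0.0496 0.252 ] q [ 0.0585 -0.2428  2.0777 -0.      1.3067 -0.141 ] w 0.997 g 0.0
[[-0.1983  0.9802  0.0001]
 [ 0.9802  0.1983  0.    ]
 [-0.      0.0001 -1.    ]]
[ 0.0001  0.     -0.05  ] [0.1134 0.0095 0.232 ] [0.1128 0.0152 0.232 ]
```

{"api": "play_rows", "payload": {"increments": [[[0, 0, 0, 0, 0, -0.05], [0.0188, 0.0025, 0.032, 0, 0, 0], [0.0188, 0.0025, 0.032, 0, 0, 0], [0.0188, 0.0025, 0.032, 0, 0, 0], [0.0188, 0.0025, 0.032, 0, 0, 0], [0.0188, 0.0025, 0.032, 0, 0, 0], [0.0188, 0.0025, 0.032, 0, 0, 0], [0, 0, 0, 0, 0, 0], [0, 0, 0, 0, 0, 0], [0, 0, 0, 0, 0, 0]]]}}

```text
time_s: 22.77
tcp_pos: [0.4085, 0.1626, 0.0609]
orientation: [0.0, 0.613, 0.79, 0.0]
wrist_force: [0.7, 0.0, -0.3]
width: 1.001
grip_force: 0.0
```

```bash
python3 - <<'E'
from h import *
p,R=st([.4075,.162,0])
E
```

```text
t 22.77 tcp [0.4085 0.1626 0.0609] q [ 0.3226 -0.0046  2.2511 -0.0005  0.8941  0.0722] w 1.001 g 0.0
[[-0.248   0.9688  0.0012]
 [ 0.9688  0.248  -0.    ]
 [-0.0003  0.0011 -1.    ]]
toolstep [-0.0003 -0.0012  0.0609]
```

{"api": "play_rows", "payload": {"increments": [[[0, 0, 0.015, 0, 0, 0], [0, 0, 0.015, 0, 0, 0], [0, 0, 0.015, 0, 0, 0], [0, 0, 0.009, 0, 0, 0], [0, 0, 0.005, 0, 0, 0], [0, 0, 0, 0, 0, 0], [0, 0, 0, 0, 0, 0], [0, 0, 0, 0, 0, 0], [0, 0, 0, 0, 0, 0], [0, 0, 0, 0, 0, 0]]]}}

```text
time_s: 23.6
tcp_pos: [0.4082, 0.1629, 0.0016]
orientation: [0.0, 0.613, 0.79, 0.001]
wrist_force: [-0.5, 1.0, -0.5]
width: 1.002
grip_force: 0.0
```

{"api": "play_rows", "payload": {"increments": [[[0, 0, 0, 0, 0, 0], [0, 0, 0, 0, 0, 0], [0, 0, 0, 0, 0, 0], [0, 0, 0, 0, 0, 0], [0, 0, 0, 0, 0, 0], [0, 0, 0, 0, 0, 0], [0, 0, 0, 0, 0, 0], [0, 0, 0, 0, 0, 0], [0, 0, 0, 0, 0, 0], [0, 0, 0, 0, 0, 0]]], "jaw": 1}}

```text
time_s: 24.43
tcp_pos: [0.408, 0.1628, 0.0016]
orientation: [0.0, 0.613, 0.79, 0.0]
wrist_force: [-1.0, -1.1, 5.2]
width: 0.604
grip_force: 62.4
```

{"api": "play_rows", "payload": {"increments": [[[0, 0, -0.01, 0, 0, 0], [0, 0, -0.03, 0, 0, 0], [0, 0, -0.04, 0, 0, 0], [0, 0, -0.04, 0, 0, 0], [0, 0, -0.04, 0, 0, 0], [0, 0, -0.04, 0, 0, 0], [0, 0, 0, 0, 0, 0.1225], [0, 0, 0, 0, 0, 0.1225], [-0.0357, 0.0047, -0.003, 0, 0, 0], [-0.0357, 0.0047, -0.003, 0, 0, 0]]]}}

```text
time_s: 25.27
tcp_pos: [0.417, 0.0918, 0.2078]
orientation: [0.0, 0.704, 0.71, 0.0]
wrist_force: [0.9, -0.2, -1.1]
width: 0.602
grip_force: 62.8
```

{"api": "play_rows", "payload": {"increments": [[[-0.0357, 0.0047, -0.003, 0, 0, 0], [-0.0357, 0.0047, -0.003, 0, 0, 0], [-0.0357, 0.0047, -0.003, 0, 0, 0], [-0.0357, 0.0047, -0.003, 0, 0, 0], [-0.0357, 0.0047, -0.003, 0, 0, 0], [0, 0, 0, 0, 0.1122, 0], [0, 0, 0, 0, 0.1122, 0], [0, 0, 0, 0, 0.1122, 0], [0, 0, 0, 0, 0.1122, 0], [0, 0, 0, 0, 0.1122, 0]]]}}

```text
time_s: 26.1
tcp_pos: [0.4423, -0.0879, 0.2237]
orientation: [-0.196, 0.677, 0.681, 0.198]
wrist_force: [0.3, 0.5, -1.1]
width: 0.602
grip_force: 62.8
```

{"api": "play_rows", "payload": {"increments": [[[0, 0, 0, 0, 0.1122, 0], [0, 0, 0, 0, 0.1122, 0], [0, 0, 0, 0, 0, 0], [0, 0, 0, 0, 0, 0], [0, 0, 0, 0, 0, 0], [0, 0, 0, 0, 0, 0], [0, 0, 0, 0, 0, 0], [0, 0, 0, 0, 0, 0], [0, 0, 0, 0, 0, 0], [0, 0, 0, 0, 0, 0]]]}}

```text
time_s: 26.93
tcp_pos: [0.4418, -0.0867, 0.2225]
orientation: [-0.271, 0.651, 0.656, 0.27]
wrist_force: [0.8, -0.3, -0.5]
width: 0.605
grip_force: 62.8
```

```bash
python3 - <<'E'
from h import *
p,R=st([.441,-.041+.0042,.092+.0042])
W=np.array([[0,1,0],[s,0,s],[s,0,-s]])
print(Ro.from_matrix(R.T@W).as_rotvec())
c=cap('wrist','w8.png')
for q in('yellow_cassette_mid','stand_seat'): print(q,[(np.array(z['location']),round(z['p'],2)) for z in models.tip_of('wrist',q)[:2]])
cap('side')
for q in('yellow_cassette_mid','stand_seat'): print(q,[(np.array(z['location']),round(z['p'],2)) for z in models.tip_of('side',q)[:2]])
E
```

```text
t 26.93 tcp [ 0.4418 -0.0867  0.2225] q [-0.6885  0.1321  1.9755  0.5744  1.5968 -0.85  ] w 0.605 g 62.84109592437744
[[-0.005   1.     -0.0036]
 [ 0.7079  0.006   0.7063]
 [ 0.7063  0.001  -0.7079]]
toolstep [-0.0538 -0.0007  0.1246]
[-0.0036  0.0011  0.005 ]
yellow_cassette_mid [(array([ 0.4396, -0.089 ,  0.2248]), 0.88)]
stand_seat []
yellow_cassette_mid [(array([ 0.4382, -0.0907,  0.2282]), 0.9)]
stand_seat [(array([ 0.4399, -0.0127,  0.0557]), 0.61), (array([ 0.6106, -0.347 ,  0.0506]), 0.57)]
```

{"api": "play_rows", "payload": {"increments": [[[-0.0134, 0, 0.0311, 0, 0, 0.005], [-0.0134, 0, 0.0311, 0, 0, 0], [-0.0134, 0, 0.0311, 0, 0, 0], [-0.0134, 0, 0.0311, 0, 0, 0], [0, 0, 0, 0, 0, 0], [0, 0, 0, 0, 0, 0], [0, 0, 0, 0, 0, 0], [0, 0, 0, 0, 0, 0], [0, 0, 0, 0, 0, 0], [0, 0, 0, 0, 0, 0]]]}}

```text
time_s: 28.07
tcp_pos: [0.4426, -0.0383, 0.0975]
orientation: [-0.27, 0.653, 0.654, 0.27]
wrist_force: [-0.1, 0.1, 0.2]
width: 0.611
grip_force: 62.9
```

```bash
python3 - <<'E'
from h import *
p,R=st([.441,-.006+.0042,.0566+.0042])
cap('side','s9.png')
for q in('yellow_cassette_mid',): print(q,[(np.array(z['location']),round(z['p'],2)) for z in models.tip_of('side',q)[:2]])
E
```

```text
t 28.07 tcp [ 0.4426 -0.0383  0.0975] q [-0.617   0.2532  2.1086  0.6297  1.3529 -0.9431] w 0.611 g 62.88918614387512
[[-0.0003  1.     -0.001 ]
 [ 0.7085  0.0009  0.7057]
 [ 0.7057 -0.0005 -0.7085]]
toolstep [-0.0001 -0.0015  0.0518]
yellow_cassette_mid [(array([ 0.44  , -0.0399,  0.0999]), 0.52), (array([0.5581, 0.164 , 0.    ]), 0.5)]
```

{"api": "play_rows", "payload": {"increments": [[[0, -0.0015, 0.012, 0, 0, 0], [0, 0, 0.012, 0, 0, 0], [0, 0, 0.012, 0, 0, 0], [0, 0, 0.006, 0, 0, 0], [0, 0, 0.004, 0, 0, 0], [0, 0, 0, 0, 0, 0], [0, 0, 0, 0, 0, 0], [0, 0, 0, 0, 0, 0], [0, 0, 0, 0, 0, 0], [0, 0, 0, 0, 0, 0]]]}}

```text
time_s: 29.0
tcp_pos: [0.4397, -0.0046, 0.0635]
orientation: [-0.272, 0.653, 0.653, 0.269]
wrist_force: [-0.4, 0.7, -0.4]
width: 0.603
grip_force: 62.9
```

{"api": "play_rows", "payload": {"increments": [[[0, 0, 0.002, 0, 0, 0], [0, 0, 0.001, 0, 0, 0], [0, 0, 0, 0, 0, 0], [0, 0, 0, 0, 0, 0], [0, 0, 0, 0, 0, 0], [0, 0, 0, 0, 0, 0], [0, 0, 0, 0, 0, 0], [0, 0, 0, 0, 0, 0], [0, 0, 0, 0, 0, 0], [0, 0, 0, 0, 0, 0]]]}}

```text
time_s: 29.83
tcp_pos: [0.4401, -0.0035, 0.0625]
orientation: [-0.271, 0.653, 0.654, 0.269]
wrist_force: [-3.4, -6.6, 7.1]
width: 0.602
grip_force: 64.0
```

```bash
python3 - <<'E'
from h import *
p,R=st([.441,-.006,.0566])
print(robot.state()['wrist_force'])
cap('side','s10.png')
for q in('yellow_cassette_mid',): print(q,[(np.array(z['location']),round(z['p'],2)) for z in models.tip_of('side',q)[:2]])
b=cv2.imread('pics/s10.png')[160:235,160:260]
cv2.imwrite('pics/m10.png',cv2.resize(b,None,fx=7,fy=7,interpolation=cv2.INTER_CUBIC))
E
```

```text
t 29.83 tcp [ 0.4401 -0.0035  0.0625] q [-0.5632  0.2838  2.1601  0.674   1.2679 -0.9641] w 0.602 g 64.02804493904114
[[ 0.      1.     -0.0031]
 [ 0.7078  0.0022  0.7065]
 [ 0.7065 -0.0022 -0.7077]]
toolstep [-0.0059  0.0009  0.0024]
[-3.4378 -6.5813  7.1217]
yellow_cassette_mid [(array([ 0.4373, -0.0038,  0.0679]), 0.63)]
```

View pics/m10.png

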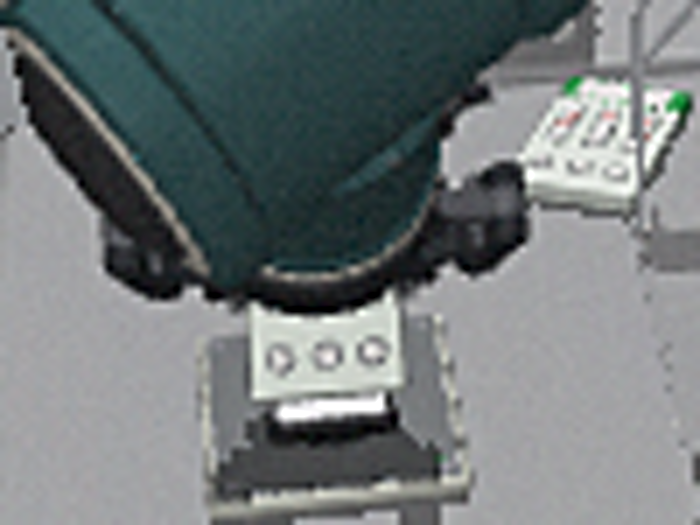

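The foot is at row 393 with the white panel strip below it and the ledge at about row 415, so it is about 6-8 mm up the slope and about 2 mm left of centre. I'll ease off the contact, shift, and slide down.

{"api": "play_rows", "payload": {"increments": [[[0, 0, -0.002, 0, 0, 0], [0, 0.002, 0, 0, 0, 0], [-0.002, 0, 0, 0, 0, 0], [-0.002, 0, 0, 0, 0, 0], [-0.001, 0, 0, 0, 0, 0], [0, 0, 0, 0, 0, 0], [0, 0, 0, 0, 0, 0], [0, 0, 0, 0, 0, 0], [0, 0, 0, 0, 0, 0], [0, 0, 0, 0, 0, 0]]]}}

```text
time_s: 30.77
tcp_pos: [0.4415, -0.0073, 0.0593]
orientation: [-0.272, 0.653, 0.653, 0.269]
wrist_force: [-0.8, -0.2, -0.4]
width: 0.602
grip_force: 62.9
```

{"api": "play_rows", "payload": {"increments": [[[-0.001, 0, 0, 0, 0, 0], [-0.001, 0, 0, 0, 0, 0], [0, 0, 0, 0, 0, 0], [0, 0, 0, 0, 0, 0], [0, 0, 0, 0, 0, 0], [0, 0, 0, 0, 0, 0], [0, 0, 0, 0, 0, 0], [0, 0, 0, 0, 0, 0], [0, 0, 0, 0, 0, 0], [0, 0, 0, 0, 0, 0]]]}}

```text
time_s: 31.6
tcp_pos: [0.4416, -0.0085, 0.0581]
orientation: [-0.272, 0.653, 0.653, 0.269]
wrist_force: [-0.7, 3.3, 5.0]
width: 0.608
grip_force: 63.0
```

```bash
python3 - <<'E'
from h import *
p,R=st([.441,-.006,.0566])
print(R.T@robot.state()['wrist_force'])
cap('side','s11.png')
print([(np.array(z['location']),round(z['p'],2)) for z in models.tip_of('side','yellow_cassette_mid')[:2]])
E
```

```text
t 31.6 tcp [ 0.4416 -0.0085  0.0581] q [-0.5704  0.2985  2.1525  0.6715  1.2669 -0.9713] w 0.608 g 62.99901723861694
[[ 0.0014  1.     -0.0037]
 [ 0.7065  0.0017  0.7077]
 [ 0.7077 -0.0036 -0.7065]]
toolstep [ 0.0007 -0.0006  0.0028]
[ 5.8873 -0.7439 -1.191 ]
[(array([ 0.4418, -0.0075,  0.0587]), 0.82), (array([0.5554, 0.165 , 0.0045]), 0.27)]
```

{"api": "play_rows", "payload": {"increments": [[[0, 0, 0.0015, 0, 0, 0], [0.0005, 0, 0, 0, 0, 0], [0, 0, 0, 0, 0, 0], [0, 0, 0, 0, 0, 0], [0, 0, 0, 0, 0, 0], [0, 0, 0, 0, 0, 0], [0, 0, 0, 0, 0, 0], [0, 0, 0, 0, 0, 0], [0, 0, 0, 0, 0, 0], [0, 0, 0, 0, 0, 0]]]}}

```text
time_s: 32.53
tcp_pos: [0.4416, -0.0081, 0.0578]
orientation: [-0.272, 0.653, 0.654, 0.269]
wrist_force: [-3.1, -2.6, 9.7]
width: 0.605
grip_force: 63.8
```

{"api": "play_rows", "payload": {"increments": [[[0, 0, 0, 0, 0, 0], [0, 0, 0, 0, 0, 0], [0, 0, 0, 0, 0, 0], [0, 0, 0, 0, 0, 0], [0, 0, 0, 0, 0, 0], [0, 0, 0, 0, 0, 0], [0, 0, 0, 0, 0, 0], [0, 0, -0.01, 0, 0, 0], [0, 0, -0.02, 0, 0, 0], [0, 0, -0.03, 0, 0, 0]]], "jaw": 0}}

```text
time_s: 33.37
tcp_pos: [0.4399, -0.0487, 0.0991]
orientation: [-0.274, 0.653, 0.653, 0.268]
wrist_force: [0.6, -1.1, -0.3]
width: 0.997
grip_force: 0.0
```

{"api": "play_rows", "payload": {"increments": [[[0, 0, -0.035, 0, 0, 0], [0, 0, -0.035, 0, 0, 0], [0, 0, -0.035, 0, 0, 0], [0, 0, -0.01, 0, 0, 0], [0, 0, 0, 0, 0, 0], [0, 0, 0, 0, 0, 0], [0, 0, 0, 0, 0, 0], [0, 0, 0, 0, 0, 0], [0, 0, 0, 0, 0, 0], [0, 0, 0, 0, 0, 0]]]}}

```text
time_s: 34.2
tcp_pos: [0.4416, -0.1298, 0.18]
orientation: [-0.273, 0.653, 0.653, 0.269]
wrist_force: [0.4, -0.6, 0.2]
width: 1.005
grip_force: 0.0
```

```bash
python3 - <<'E'
from h import *
p,R=st()
cap('side','s12.png')
print([(np.array(z['location']),round(z['p'],2)) for z in models.tip_of('side','yellow_cassette_mid')[:2]])
cap('wrist','w12.png')
print([(np.array(z['location']),round(z['p'],2)) for z in models.tip_of('wrist','yellow_cassette_mid')[:2]])
a=cv2.imread('pics/w12.png');b=cv2.imread('pics/s12.png')[150:240,150:270]
cv2.imwrite('pics/m12.png',np.hstack([cv2.resize(a,(400,300)),cv2.resize(b,(400,300),interpolation=2)]))
E
```

```text
t 34.2 tcp [ 0.4416 -0.1298  0.18  ] q [-0.7461  0.2309  1.9483  0.5425  1.5653 -0.9221] w 1.005 g 0.0
[[ 0.002   1.     -0.0056]
 [ 0.7059  0.0026  0.7083]
 [ 0.7083 -0.0054 -0.7059]]
[(array([ 0.44  , -0.0112,  0.061 ]), 0.78)]
[(array([ 0.4424, -0.0141,  0.0591]), 0.84)]
```

View pics/m12.png

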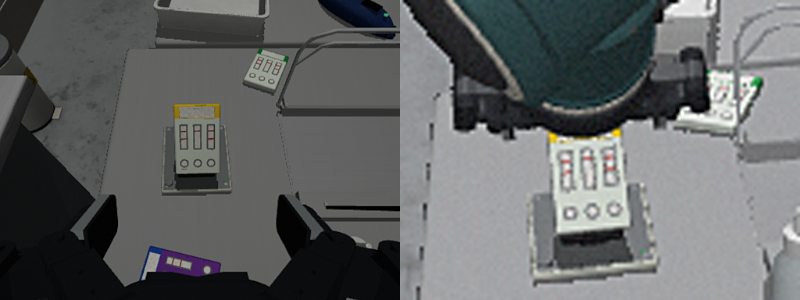

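Yellow leans centred on the stand, face out and head up; both networks agree within 4 mm of the seat. Next I go round to the head side.

{"api": "play_rows", "payload": {"increments": [[[0.0188, 0, -0.0188, 0, 0, 0], [0.0188, 0, -0.0188, 0, 0, 0], [0.0188, 0, -0.0188, 0, 0, 0], [0, 0, 0, 0, -0.1122, 0], [0, 0, 0, 0, -0.1122, 0], [0, 0, 0, 0, -0.1122, 0], [0, 0, 0, 0, -0.1122, 0], [0, 0, 0, 0, -0.1122, 0], [0, 0, 0, 0, -0.1122, 0], [0, 0, 0, 0, -0.1122, 0]]]}}

```text
time_s: 35.23
tcp_pos: [0.4431, -0.1315, 0.2622]
orientation: [0.002, 0.707, 0.707, -0.002]
wrist_force: [-0.9, 0.9, -0.5]
width: 1.001
grip_force: 0.0
```

{"api": "play_rows", "payload": {"increments": [[[0.0303, 0, 0.0083, 0, 0, 0], [0.0303, 0, 0.0083, 0, 0, 0], [0.0303, 0, 0.0083, 0, 0, 0], [0.0303, 0, 0.0083, 0, 0, 0], [0.0303, 0, 0.0083, 0, 0, 0], [0.0303, 0, 0.0083, 0, 0, 0], [0, 0, 0, 0, -0.1122, 0], [0, 0, 0, 0, -0.1122, 0], [0, 0, 0, 0, -0.1122, 0], [0, 0, 0, 0, -0.1122, 0]]]}}

```text
time_s: 36.07
tcp_pos: [0.4427, 0.0513, 0.2123]
orientation: [0.159, 0.688, 0.69, -0.159]
wrist_force: [-0.8, -0.1, -1.1]
width: 0.997
grip_force: 0.0
```

{"api": "play_rows", "payload": {"increments": [[[0, 0, 0, 0, -0.1122, 0], [0, 0, 0, 0, -0.1122, 0], [0, 0, 0, 0, -0.1122, 0], [0, 0, 0, 0, 0, 0], [0, 0, 0, 0, 0, 0], [0.0191, 0, 0.0191, 0, 0, 0], [0.0191, 0, 0.0191, 0, 0, 0], [0.0191, 0, 0.0191, 0, 0, 0], [0, 0, 0, 0, 0, 0], [0, 0, 0, 0, 0, 0]]]}}

```text
time_s: 36.9
tcp_pos: [0.4412, 0.0495, 0.1302]
orientation: [0.269, 0.653, 0.654, -0.272]
wrist_force: [0.4, -0.3, 0.2]
width: 0.997
grip_force: 0.0
```

```bash
python3 - <<'E'
from h import *
p,R=st([.442,-.001,.069])
W=np.array([[0,1,0],[s,0,-s],[-s,0,-s]])
print(Ro.from_matrix(R.T@W).as_rotvec())
cap('wrist')
print([(np.array(z['location']),round(z['p'],2)) for z in models.tip_of('wrist','yellow_cassette_mid')[:2]])
cap('side')
print([(np.array(z['location']),round(z['p'],2)) for z in models.tip_of('side','yellow_cassette_mid')[:2]])
E
```

```text
t 36.9 tcp [0.4412 0.0495 0.1302] q [ 0.5418  0.213   2.0819 -0.6631  1.3767  0.8534] w 0.997 g 0.0
[[-0.0035  1.     -0.0037]
 [ 0.707  -0.0002 -0.7072]
 [-0.7072 -0.0051 -0.707 ]]
toolstep [0.0076 0.0011 0.079 ]
[-0.0037  0.0001  0.0035]
[(array([ 0.4402, -0.0126,  0.0604]), 0.8), (array([ 0.4404, -0.0094, -0.0033]), 0.19)]
[(array([ 0.4416, -0.0091,  0.0609]), 0.94)]
```

{"api": "play_rows", "payload": {"increments": [[[0.0075, 0, 0, 0, 0, 0.0035], [0, 0, 0.0198, 0, 0, 0], [0, 0, 0.0198, 0, 0, 0], [0, 0, 0.0198, 0, 0, 0], [0, 0, 0.0198, 0, 0, 0], [0, 0, 0, 0, 0, 0], [0, 0, 0, 0, 0, 0], [0, 0, 0, 0, 0, 0], [0, 0, 0, 0, 0, 0], [0, 0, 0, 0, 0, 0]]]}}

```text
time_s: 37.93
tcp_pos: [0.4427, 0.0011, 0.0694]
orientation: [0.271, 0.654, 0.653, -0.27]
wrist_force: [0.1, -0.4, -0.6]
width: 1.001
grip_force: 0.0
```

```bash
python3 - <<'E'
from h import *
p,R=st([.442,-.001,.069])
E
```

```text
t 37.93 tcp [0.4427 0.0011 0.0694] q [ 0.4594  0.2711  2.1585 -0.7361  1.2327  0.9023] w 1.001 g 0.0
[[ 0.0009  1.      0.0007]
 [ 0.7079 -0.0001 -0.7063]
 [-0.7063  0.0012 -0.7079]]
toolstep [-0.0012 -0.0007  0.0018]
```

{"api": "play_rows", "payload": {"increments": [[[0, 0, 0, 0, 0, 0], [0, 0, 0, 0, 0, 0], [0, 0, 0, 0, 0, 0], [0, 0, 0, 0, 0, 0], [0, 0, 0, 0, 0, 0], [0, 0, 0, 0, 0, 0], [0, 0, 0, 0, 0, 0], [0, 0, 0, 0, 0, 0], [-0.001, 0, -0.006, 0, 0, 0], [-0.001, 0, -0.006, 0, 0, 0]]], "jaw": 1}}

```text
time_s: 38.77
tcp_pos: [0.4411, 0.0069, 0.0783]
orientation: [0.27, 0.653, 0.653, -0.272]
wrist_force: [0.1, -0.1, -0.7]
width: 0.619
grip_force: 62.7
```

{"api": "play_rows", "payload": {"increments": [[[-0.001, 0, -0.018, 0, 0, 0], [-0.001, 0, -0.018, 0, 0, 0], [-0.001, 0, -0.018, 0, 0, 0], [-0.001, 0, -0.018, 0, 0, 0], [-0.02, 0, -0.02, 0, 0, 0], [-0.02, 0, -0.02, 0, 0, 0], [-0.02, 0, -0.02, 0, 0, 0], [0, 0, 0, 0, 0.1122, 0], [0, 0, 0, 0, 0.1122, 0], [0, 0, 0, 0, 0.1122, 0]]]}}

```text
time_s: 39.6
tcp_pos: [0.4425, 0.0565, 0.2182]
orientation: [0.156, 0.689, 0.69, -0.155]
wrist_force: [0.5, -1.2, -0.0]
width: 0.617
grip_force: 62.7
```

{"api": "play_rows", "payload": {"increments": [[[0, 0, 0, 0, 0.1122, 0], [0, 0, 0, 0, 0.1122, 0], [0, 0, 0, 0, 0.1122, 0], [0, 0, 0, 0, 0.1122, 0], [-0.0354, 0.0078, 0, 0, 0, 0], [-0.0354, 0.0078, 0, 0, 0, 0], [-0.0354, 0.0078, 0, 0, 0, 0], [-0.0354, 0.0078, 0, 0, 0, 0], [-0.0354, 0.0078, 0, 0, 0, 0], [-0.0354, 0.0078, 0, 0, 0, 0]]]}}

```text
time_s: 40.43
tcp_pos: [0.488, -0.1591, 0.2171]
orientation: [-0.0, 0.707, 0.707, -0.001]
wrist_force: [0.9, 0.3, -0.3]
width: 0.62
grip_force: 62.7
```

{"api": "play_rows", "payload": {"increments": [[[-0.0354, 0.0078, 0, 0, 0, 0], [-0.0354, 0.0078, 0, 0, 0, 0], [-0.0354, 0.0078, 0, 0, 0, 0], [-0.0354, 0.0078, 0, 0, 0, 0], [-0.0354, 0.0078, 0, 0, 0, 0], [0, 0, 0, 0, 0, 0.1244], [0, 0, 0, 0, 0, 0.1244], [0, 0, 0, 0, 0, 0.1244], [0, 0, 0, 0, 0, 0.1244], [0, 0, 0, 0, 0, 0.1244]]]}}

```text
time_s: 41.27
tcp_pos: [0.5267, -0.3343, 0.2165]
orientation: [-0.001, 0.891, 0.454, -0.001]
wrist_force: [-1.0, 0.3, -0.6]
width: 0.618
grip_force: 62.8
```

{"api": "play_rows", "payload": {"increments": [[[0, 0, 0, 0, 0, 0.1244], [0, 0, 0, 0, 0, 0.1244], [0, 0, 0, 0, 0, 0.1244], [0, 0, 0, 0, 0, 0.1244], [0, 0, 0, 0, 0, 0.1244], [0, 0, 0, 0, 0, 0.1244], [0, 0, 0, 0, 0, 0.1244], [0, 0, 0, 0, 0, 0.1244], [0, 0, 0, 0, 0, 0.1244], [0, 0, 0, 0, 0, 0]]]}}

```text
time_s: 42.1
tcp_pos: [0.5269, -0.334, 0.2167]
orientation: [-0.0, 0.996, -0.087, -0.001]
wrist_force: [0.3, 0.1, -0.4]
width: 0.612
grip_force: 62.8
```

```bash
python3 - <<'E'
from h import *
p,R=st([.5295,-.3325,.115])
print('rotvec', Ro.from_matrix(R.T@np.array([[np.cos(-.171),np.sin(-.171),0],[np.sin(-.171),-np.cos(-.171),0],[0,0,-1]])).as_rotvec())
cap('side')
print([(np.array(z['location']),round(z['p'],2)) for z in models.tip_of('side','yellow_cassette_mid')[:2]])
E
```

```text
t 42.1 tcp [ 0.5269 -0.334   0.2167] q [-0.6045  0.1789  1.7339 -0.0009  1.2307  1.1409] w 0.612 g 62.78193712234497
[[ 0.9848 -0.1735 -0.0021]
 [-0.1735 -0.9848  0.0004]
 [-0.0021 -0.     -1.    ]]
toolstep [ 0.0025 -0.002   0.1017]
rotvec [-0.      0.0021 -0.0033]
[(array([ 0.5273, -0.331 ,  0.2065]), 0.61), (array([ 0.5697, -0.3405,  0.0483]), 0.56)]
```

{"api": "play_rows", "payload": {"increments": [[[0.002, -0.0018, 0.02, 0, 0, -0.003], [0, 0, 0.02, 0, 0, 0], [0, 0, 0.02, 0, 0, 0], [0, 0, 0.02, 0, 0, 0], [0, 0, 0.02, 0, 0, 0], [0, 0, 0.01, 0, 0, 0], [0, 0, 0, 0, 0, 0], [0, 0, 0, 0, 0, 0], [0, 0, 0, 0, 0, 0], [0, 0, 0, 0, 0, 0]]]}}

```text
time_s: 43.03
tcp_pos: [0.5306, -0.3337, 0.1089]
orientation: [0.001, 0.996, -0.084, 0.001]
wrist_force: [-0.2, 0.2, -0.6]
width: 0.614
grip_force: 62.8
```

```bash
python3 - <<'E'
from h import *
p,R=st([.5293,-.3325,.061])
print(robot.state()['wrist_force'])
c=vision.capture('side');g=cv2.cvtColor(np.ascontiguousarray(c['pixels']),cv2.COLOR_BGR2GRAY)
for l in(-.03,-.04):
    a=proj(c,p+R@[-.005,.027,-l]);b=proj(c,p+R@[.005,.027,-l]);print(a,b,g[int(round(a[1])),int(a[0])-8:int(b[0])+10],int(a[0])-8)
E
```

```text
t 43.03 tcp [ 0.5306 -0.3337  0.1089] q [-0.6008  0.2732  1.8291 -0.0007  1.0369  1.1385] w 0.614 g 62.78247356414795
[[ 0.9859 -0.1673  0.0016]
 [-0.1673 -0.9859 -0.0018]
 [ 0.0019  0.0016 -1.    ]]
toolstep [-0.0016 -0.001   0.0479]
[-0.1701  0.1731 -0.6308]
[257.8685 298.2437] [263.4365 298.3243] [156 153 151 152 152 143 209 246 208 110 157 158 130 156 134 143 207 245
 205 143 152 150 149 150] 249
[257.901  302.1293] [263.4305 302.2106] [166 165 164 162 160 149 236 128 113  94 156 157 129 159 138 114 125 136
 111 160 164 162 159 161] 249
```

{"api": "play_rows", "payload": {"increments": [[[-0.0015, -0.001, 0.005, 0, 0, 0], [0, 0, 0.005, 0, 0, 0], [0, 0, 0.005, 0, 0, 0], [0, 0, 0.005, 0, 0, 0], [0, 0, 0, 0, 0, 0], [0, 0, 0, 0, 0, 0], [0, 0, 0, 0, 0, 0], [0, 0, 0, 0, 0, 0], [0, 0, 0, 0, 0, 0], [0, 0, 0, 0, 0, 0]]]}}

```text
time_s: 43.92
tcp_pos: [0.5293, -0.3321, 0.0867]
orientation: [0.001, 0.996, -0.084, 0.001]
wrist_force: [5.1, -1.9, -2.8]
width: 0.617
grip_force: 63.2
```

{"api": "play_rows", "payload": {"increments": [[[0.0015, 0, 0.004, 0, 0, 0], [0, 0, 0.004, 0, 0, 0], [0, 0, 0.004, 0, 0, 0], [0, 0, 0.004, 0, 0, 0], [0, 0, 0.004, 0, 0, 0], [0, 0, 0, 0, 0, 0], [0, 0, 0, 0, 0, 0], [0, 0, 0, 0, 0, 0], [0, 0, 0, 0, 0, 0], [0, 0, 0, 0, 0, 0]]]}}

```text
time_s: 44.75
tcp_pos: [0.5297, -0.3319, 0.066]
orientation: [0.0, 0.996, -0.084, -0.0]
wrist_force: [5.6, -1.6, -4.3]
width: 0.618
grip_force: 63.2
```

{"api": "play_rows", "payload": {"increments": [[[0.0015, 0, 0.001, 0, 0, 0], [0, 0, 0.001, 0, 0, 0], [0, 0, 0.001, 0, 0, 0], [0, 0, 0, 0, 0, 0], [0, 0, 0, 0, 0, 0], [0, 0, 0, 0, 0, 0], [0, 0, 0, 0, 0, 0], [0, 0, 0, 0, 0, 0], [0, 0, 0, 0, 0, 0], [0, 0, 0, 0, 0, 0]]]}}

```text
time_s: 45.58
tcp_pos: [0.5307, -0.3319, 0.0638]
orientation: [-0.0, 0.996, -0.084, -0.001]
wrist_force: [1.0, 0.5, -0.6]
width: 0.615
grip_force: 63.5
```

{"api": "play_rows", "payload": {"increments": [[[0, 0, 0.001, 0, 0, 0], [0, 0, 0, 0, 0, 0], [0, 0, 0, 0, 0, 0], [0, 0, 0, 0, 0, 0], [0, 0, 0, 0, 0, 0], [0, 0, 0, 0, 0, 0], [0, 0, -0.02, 0, 0, 0], [0, 0, -0.03, 0, 0, 0], [0, 0, -0.03, 0, 0, 0], [0, 0, -0.03, 0, 0, 0]]], "jaw": 0}}

```text
time_s: 46.42
tcp_pos: [0.5307, -0.3318, 0.1737]
orientation: [-0.0, 0.996, -0.084, -0.001]
wrist_force: [0.4, -0.8, 1.2]
width: 1.005
grip_force: 0.0
```

{"api": "play_rows", "payload": {"increments": [[[0, 0, -0.03, 0, 0, 0], [0, 0, -0.03, 0, 0, 0], [0, 0, 0, 0, 0, 0], [0, 0, 0, 0, 0, 0], [0, 0, 0, 0, 0, 0], [0, 0, 0, 0, 0, 0], [0, 0, 0, 0, 0, 0], [0, 0, 0, 0, 0, 0], [0, 0, 0, 0, 0, 0], [0, 0, 0, 0, 0, 0]]]}}

```text
time_s: 47.25
tcp_pos: [0.5309, -0.332, 0.2321]
orientation: [-0.0, 0.996, -0.084, -0.001]
wrist_force: [0.1, -0.3, 0.2]
width: 1.0
grip_force: 0.0
```

```bash
python3 - <<'E'
from h import *
p,R=st()
for n in('side','wrist'):
  cap(n,n+'end.png')
  for q in('yellow_cassette_mid','blue_cassette_mid','red_cassette_mid','black_cassette_mid','green_cassette_mid'): print(n,q,[(np.array(z['location']),round(z['p'],2)) for z in models.tip_of(n,q)[:1]])
a=cv2.imread('pics/sideend.png')
hsv=cv2.cvtColor(a,cv2.COLOR_BGR2HSV)
for nm,lo,hi in(('yel',(22,150,90),(33,255,255)),('blue',(105,150,60),(120,255,255)),('red',(0,170,80),(5,255,255))):
    m=cv2.inRange(hsv,lo,hi)[240:310,200:320]; v,u=np.nonzero(m); print(nm,u.min()+200,u.max()+200,v.min()+240,v.max()+240)
E
```

```text
t 47.25 tcp [ 0.5309 -0.332   0.2321] q [-0.5982  0.1736  1.7115 -0.0006  1.2588  1.1415] w 1.0 g 0.0
[[ 0.9858 -0.1679 -0.0022]
 [-0.1679 -0.9858  0.0008]
 [-0.0023 -0.0004 -1.    ]]
side yellow_cassette_mid [(array([ 0.5275, -0.332 ,  0.0497]), 0.5)]
side blue_cassette_mid [(array([ 0.4231, -0.1581,  0.0065]), 0.94)]
side red_cassette_mid [(array([ 0.4516, -0.3199,  0.0476]), 0.73)]
side black_cassette_mid [(array([ 0.6016, -0.3446,  0.0445]), 0.56)]
side green_cassette_mid [(array([0.5572, 0.1649, 0.0026]), 0.65)]
wrist yellow_cassette_mid [(array([ 0.5284, -0.3316,  0.0477]), 0.66)]
wrist blue_cassette_mid [(array([ 0.5637, -0.338 ,  0.0463]), 0.91)]
wrist red_cassette_mid [(array([ 0.4557, -0.3222,  0.0479]), 0.76)]
wrist black_cassette_mid [(array([ 0.6033, -0.3477,  0.0463]), 0.73)]
wrist green_cassette_mid []
yel 258 265 273 299
blue 277 284 274 299
red 202 226 253 299
```

```bash
python3 -c "
from station import ticket
print(ticket.finish_job())"
```

```text
the job is handed in; nothing more can be done
None
```

The blue cassette is filed in its slot, and the yellow one was leaned on the stand, released for over a second, then filed in its own. The job is handed in at about 47 s of the 72 s, but its verdict wasn't shown. I checked the final filing only by networks and pixel measurements because I had viewed 11 pictures, one over the limit of 10.

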